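# Stow the chart-table pile for sea

### The arm

A 7-joint arm with a two-finger parallel gripper is mounted at the origin on the work surface. World frame = base frame: x ahead of the robot, y to its left, z up, the work surface at z = 0. Lengths are in m, angles in rad, forces in N, time in s.
With the tool pointing down it reaches from about 0.425 to 0.925 m from the base axis. Payload 6.8 kg.
Tool frame: the origin (TCP) lies on the mounting face of the last link; the fingertips stand 173 mm ahead of it and the grasp point (between the pads) lies 155 mm ahead of it; z points along the fingers, y is the line along which they close (so a half turn about z gives the same grasp; the last joint's range is limited). The gripper opens to 85 mm and grips with 20 to 120 N. Pads are 22 mm wide; open, the fingers measure 114 mm over their backs; the gripper's body (76 mm by 85 mm) begins 54 mm behind the grasp point. The pads swing forward as they close: fully open they stand 13 mm farther back than shut.
Start: joints at [-1.338, 0.477, 0.022, 1.555, -0.011, 1.109, -0.083], TCP at [0.226, 0.636, 0.405] pointing down, gripper open.
Joint ranges: [-2.96, 2.96], [-0.34, 2.1], [-1.41, 1.46], [0.24, 2.44], [-1.37, 4.51], [0.17, 1.92], [-2.96, 2.96]. Speed limits (rad/s): [2.39, 2.39, 3.14, 3.14, 3.14, 3.14, 3.14].

### API

Orientations are given as a rotation vector (axis times angle).
In Python, from bench import r gives the robot as it stands.
- The arm moves only by the tool arm_command, never from a script. Its argument "plan" is a list of rows, each an object of numbers: "claw": the closure, from 0 (fully open) to 1 (shut); "tx", "ty", "tz": the shift along the tool's x, y, z in m; "ax", "ay", "az": the turn, a rotation vector about the tool's x, y, z in degrees. A call has exactly 10 rows; each row shifts and turns the commanded pose from where the row before left it, along the tool's axes as they then stand; what a row does not reach is not made up. A row lasts 1/12 s, in which the tool goes at most 41.7 mm and 7.16 degrees, less where a joint would pass 70% of its speed; a pose out of reach is approached as far as the arm can. A call is refused whole if a number of a shift passes 0.0417 or a number of a turn 7.16, either way. A call with a gripper value outside its range is refused whole. The fingers move at their own pace and stop on an object; "squeeze" is the grip in N (left out, the last holds). Time passes only in rows, so rows that do not move let the fingers close, or fill a call up. It gives the time, the measured TCP pose, the force, the opening and the grip force at its end, in the units of the state.
- r.get_obs(): the state, without advancing time (a new reading comes with each control period).
- r.grab_frame(name): name is "scene" or "top" or "wrist"; returns the picture (384x512x3 uint8, red, green, blue); there is no depth.
- r.camera_model(name): a dict with "fx", "fy", "cx", "cy" (pixels), "position" and "orientation" of the camera in the world; the wrist camera has in their place "tool_from_camera" (4x4, takes a point from camera to tool coordinates, whose origin is the TCP and whose axes are the flange's). Camera axes: x right, y up, looking along -z (the intrinsics and any distortion apply to the point x, -y, -z); pixel columns grow to the right and rows downward; lengths in m; the calibration is good to about 2 mm. A picture is of the moment at which its call begins: read the wrist's pose just before it. camera_model takes no time and is no camera call.
- r.hand_in(): hands the job in; it is judged then, once.
Trained networks look in the newest picture that a camera, given by its name, has taken for a name from the list of things; names that differ only in an ending like _2 or _b are one class to them, and where a whole thing is asked for, a point or a joint stands for the part that bears it (a point fixed in the world has none). Each returns a list of dicts, best first, with "confidence" (0 to 1); they miss things now and then, are a little off and sometimes report something else, mostly with a low value. They report only what shows in the picture. A call takes as long as a camera call.
- r.boxes_of(target, camera): "location" ([x, y, z] in m, in the coordinates of the camera as it stood for that picture, good to about 4 mm: the middle of the surface that is visible of it).
- r.tip_of(target, camera): "location" ([x, y, z] in m, in the coordinates of the camera as it stood for that picture, good to about 4 mm: a listed point, or the origin of a listed thing).
The state is a dict: "clock": time; "joints": joint angles; "qvel": joint speeds; "tau": joint torques, N m; "tcp_pos": TCP position; "orientation": TCP orientation; "contact_force": force on the tool from outside, world axes, zero at the start; "moment": the same for the moment, N m; "grip_width": finger opening in m; "gripper_force": force on a finger pad.
Only numpy, scipy, OpenCV 4.12 (cv2) and the standard library are available. Lean on these libraries where they do the work, as an engineer would, in place of code of your own. Each camera call takes 0.05 s, during which the arm holds its last target. There are 200 camera calls.

### The job

The ship is about to sail and the instruments on the chart table have been left in one pile. Take the pile down from the top, one piece at a time, leaving the rest of the pile standing where it is, and stow each piece in the rest made to its size before you take the next: dome lens in the small ring, brass weight in the large ring, parallel rule between the corners of the smaller tray, instrument case between the corners of the larger tray, each flat on the base and upright. Set every piece down, do not drop it, and leave the mug and the binoculars alone.

Things in the scene. Friction and masses are not known exactly. Their poses are not given: they have to be found in the camera images.
- lens: Dome magnifier: a black round collar 38 mm in diameter and 26 mm tall (straight sides, grip here) with a low glass dome on it, 36 mm tall in all, 0.09 kg. Top of the pile: it stands on the brass weight, underside about 80 mm above the table. Origin: centre of its underside, z up.
- weight: Brass chart weight, a plain solid disc 62 mm in diameter and 34 mm tall, about 0.7 kg. It lies on the parallel rule, underside about 46 mm above the table. Origin: centre of its underside, z up.
- rule: Closed parallel rule, a black flat bar 150 mm long (its x), 42 mm wide (its y), 14 mm thick, with two small brass links on top, 0.15 kg. It lies flat on the instrument case, roughly along it, underside 32 mm above the table. Origin: centre of its underside, z up.
- case: Closed reddish-brown wooden instrument case, a rigid box 190 mm long (its x), 64 mm wide (its y), 32 mm tall, about 0.3 kg. Bottom of the pile, on the table. Origin: centre of its underside, z up.
- lens_rest: A flat, fixed stowage rest: a pale round plywood base plate 3 mm thick with a low dark wooden ring round it, the smaller of the two rings: 56 mm in diameter inside, 68 mm outside, the ring's top 9 mm above the table. Place of the dome lens. Origin: centre of the underside (on the table); the stowed piece's underside is 3 mm above it.
- weight_rest: A flat, fixed stowage rest: a pale round plywood base plate 3 mm thick with a low dark wooden ring round it, the larger of the two rings: 82 mm in diameter inside, 94 mm outside, the ring's top 9 mm above the table. Place of the brass weight. Origin: centre of the underside (on the table); the stowed piece's underside is 3 mm above it.
- rule_rest: A flat, fixed stowage rest: a pale plywood base plate 3 mm thick with low dark wooden corner pieces, the smaller of the two trays: 170 mm (its x) by 62 mm (its y) between the corner pieces, 182 by 74 mm outside; corner pieces 9 mm above the table, the middle 118 mm of each long side open for the fingers. Place of the parallel rule, along it, either way round. Origin: centre of the underside (on the table); the stowed piece's underside is 3 mm above it.
- case_rest: A flat, fixed stowage rest: a pale plywood base plate 3 mm thick with low dark wooden corner pieces, the larger of the two trays: 210 mm (its x) by 84 mm (its y) between the corner pieces, 222 by 96 mm outside; corner pieces 9 mm above the table, the middle 142 mm of each long side open for the fingers. Place of the instrument case, along it, either way round. Origin: centre of the underside (on the table); the stowed piece's underside is 3 mm above it.
- mug: White mug, 80 mm in diameter and 92 mm tall, a bystander at the right-hand (-y) end of the work: not to be moved. Origin: centre of its underside.
- binoculars: Black binoculars lying on the table, about 140 by 120 mm and 52 mm tall, a bystander at the left-hand (+y) end of the work: not to be moved. Origin: on the table under their middle.

How it is judged:
By the outcome, as a careful person would: the job done as asked, in the order asked, and still so for the second after the job is handed in, with the robot touching nothing.
It also fails if it takes over 104 s, if anything falls off the work surface, if the arm or the gripper's body presses on something with over 40 N, if the wrist force passes 120 N, or if a joint passes its speed limit or range.

## Working session

There is one attempt and no reset: what is moved stays moved. The work goes in short steps, Python scripts to look and compute and a tool call to move; the robot and the scene stay as the last step left them, time stands still between calls to the robot, and variables do not carry over. Pictures are saved under pics/ and viewed, at most 14 in all, crops included, and the job is handed in when it is done.

Besides the shell and the picture viewer there is one more tool, called after "Emit:" by a JSON object that holds its "op" and its "data". arm_command: Moves the arm, as the interface text tells. Its arguments: {"type":"object","properties":{"plan":{"type":"array","items":{"type":"object","properties":{"claw":{"type":"number"},"tx":{"type":"number"},"ty":{"type":"number"},"tz":{"type":"number"},"ax":{"type":"number"},"ay":{"type":"number"},"az":{"type":"number"}}}},"squeeze":{"type":"number"}},"required":["plan"]}

```bash
mkdir -p pics; ls
cat > h.py <<'E'
import numpy as np, cv2
from scipy.spatial.transform import Rotation as R
from bench import r
np.set_printoptions(precision=4,suppress=True)
def campose(c):
    m=r.camera_model(c); o=r.get_obs()
    T=np.eye(4)
    if c=='wrist':
        T[:3,:3]=R.from_rotvec(o['orientation']).as_matrix(); T[:3,3]=o['tcp_pos']
        return T@np.array(m['tool_from_camera'])
    q=np.array(m['orientation']); 
    T[:3,:3]=q if q.shape==(3,3) else R.from_rotvec(q).as_matrix()
    T[:3,3]=m['position']; return T
def pix(c,u,v,z,T=None):
    m=r.camera_model(c); T=campose(c) if T is None else T
    d=T[:3,:3]@np.array([(u-m['cx'])/m['fx'],-(v-m['cy'])/m['fy'],-1])
    return T[:3,3]+d*(z-T[2,3])/d[2]
def proj(c,P,T=None):
    m=r.camera_model(c); T=campose(c) if T is None else T
    p=T[:3,:3].T@(np.array(P)-T[:3,3]); return np.array([m['cx']+m['fx']*p[0]/-p[2],m['cy']+m['fy']*p[1]/p[2]])
def shot(c,n):
    im=r.grab_frame(c); cv2.imwrite(f'pics/{n}.png',im[:,:,::-1]); return im
def w(c,loc,T=None):
    T=campose(c) if T is None else T
    return (T@np.r_[loc,1])[:3]
def st():
    o=r.get_obs(); print(o['clock'],o['tcp_pos'],o['orientation'],o['contact_force'],o['grip_width'],o['gripper_force'])
    print(R.from_rotvec(o['orientation']).as_matrix())
E
cat > a.py <<'E'
from h import *
st()
for c in('scene','top','wrist'):print(c,r.camera_model(c))
a=shot('scene','s0');b=shot('top','t0')
for c in('scene','top'):
  for n in 'lens weight rule case lens_rest weight_rest rule_rest case_rest mug binoculars'.split():
    for k in r.tip_of(n,c)[:2]: print(c,n,round(k['confidence'],2),w(c,k['location']))
cv2.imwrite('pics/b0.png',cv2.resize(b[:,:,::-1],(800,600),interpolation=cv2.INTER_CUBIC))
E
python3 a.py
```

```text
pics
0.0 [0.2255 0.6359 0.4038] [-0.5327 -3.0959  0.0027] [ 0.3302  0.8565 -0.1321] 0.08532412675548834 0.0
[[-0.9425  0.3343 -0.0005]
 [ 0.3343  0.9425 -0.0017]
 [-0.0001 -0.0018 -1.    ]]
scene {'fx': 423.52556836708334, 'fy': 423.52556836708334, 'cx': 256.4241317912215, 'cy': 189.8812854231206, 'position': array([ 0.9222, -0.4319,  1.0763]), 'orientation': array([0.5186, 0.1946, 0.7365])}
top {'fx': 371.8560234176259, 'fy': 371.8560234176259, 'cx': 250.55372721190506, 'cy': 194.01501739858932, 'position': array([ 0.2727, -0.0082,  1.2884]), 'orientation': array([ 0.158 , -0.1528, -1.4845])}
wrist {'fx': 323.69181519203704, 'fy': 323.69181519203704, 'cx': 260.8779641485544, 'cy': 190.75135723019847, 'tool_from_camera': array([[ 0.0005,  0.9506,  0.3104,  0.0803],
       [ 1.    , -0.0005,  0.0002,  0.0005],
       [ 0.0003,  0.3104, -0.9506,  0.0297],
       [ 0.    ,  0.    ,  0.    ,  1.    ]])}
scene lens 0.54 [ 0.5513 -0.1612  0.0766]
scene weight 0.79 [ 0.5477 -0.1658  0.0445]
scene rule 0.62 [ 0.5414 -0.1671  0.0324]
scene case 0.74 [0.5586 0.155  0.0022]
scene case 0.57 [ 0.
[... 229 characters left out ...]
685 0.4946 0.0026]
top lens 0.55 [ 0.5395 -0.1643  0.0802]
top lens 0.44 [ 0.5898 -0.4749 -0.006 ]
top weight 0.75 [ 0.5493 -0.1642  0.0432]
top weight 0.33 [ 0.5409 -0.1621  0.0799]
top rule 0.67 [ 0.5367 -0.1678  0.0319]
top rule 0.42 [ 0.4869 -0.3318  0.0012]
top case 0.96 [ 0.5386 -0.1636 -0.0011]
top lens_rest 0.65 [ 0.5184  0.3247 -0.0007]
top weight_rest 0.94 [ 0.5829  0.001  -0.0007]
top weight_rest 0.4 [ 0.5535  0.1561 -0.0002]
top rule_rest 0.87 [ 0.5527  0.1554 -0.0014]
top case_rest 0.58 [ 0.4848 -0.3344  0.0038]
top mug 0.67 [ 0.5833 -0.002  -0.0018]
top mug 0.55 [ 0.5905 -0.4744 -0.0051]
top binoculars 0.62 [ 0.5733  0.4994 -0.0019]
top binoculars 0.52 [ 0.584  -0.0037 -0.0004]
```

View pics/b0.png

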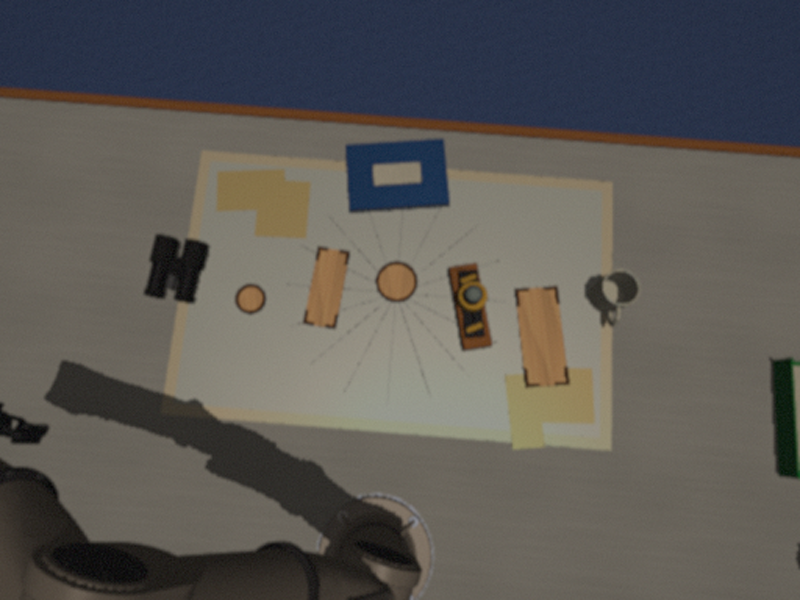

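View pics/s0.png

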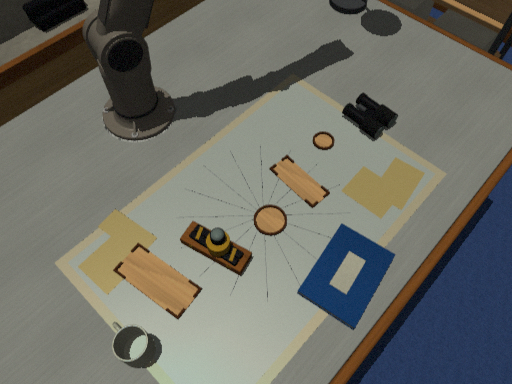

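The top view (enlarged 1.5625×) shows the pile near (471,305). The lens ring is at (250,298), the rule tray at (327,287), the weight ring at (396,281) and the case tray at (542,337). That agrees with the networks, so I'll get the yaw angles next.

```bash
cat > b.py <<'E'
from h import *
s=1.5625
for n,z,q in(('rule_rest',.009,[(319,247),(349,250),(335,328),(305,324)]),('case_rest',.009,[(516,289),(557,287),(568,384),(525,386)]),('case',.032,[(449,267),(477,264),(491,346),(463,350)])):
    P=np.array([pix('top',u/s,v/s,z)[:2] for u,v in q]); d=P[0]+P[1]-P[2]-P[3]; print(n,P.mean(0),np.degrees(np.arctan2(d[1],d[0])),np.linalg.norm(d)/2,np.linalg.norm(P[0]-P[1]))
E
python3 b.py
```

```text
rule_rest [0.5576 0.1547] -4.142307109483468 0.1817346851690012 0.06914742637185727
case_rest [ 0.4852 -0.3316] 7.526683327470328 0.21788175289715564 0.09317995873840752
case [ 0.5343 -0.1665] 12.567212866024859 0.18719654288257456 0.06323589439510614
```

Emit:
{"op": "arm_command", "data": {"plan": [{"ty":-0.03,"tx":-0.035},{"ty":-0.03,"tx":-0.035},{"ty":-0.03,"tx":-0.035},{"ty":-0.03,"tx":-0.035},{"ty":-0.03,"tx":-0.035},{"ty":-0.03,"tx":-0.03},{"ty":-0.04},{"ty":-0.04},{"ty":-0.04},{"ty":-0.04}]}}

```text
invalid input at $.plan[0]: expected keys claw, tx, ty, tz, ax, ay, az
```

Emit:
{"op": "arm_command", "data": {"plan": [{"claw":0,"tx":-0.04,"ty":-0.01,"tz":0,"ax":0,"ay":0,"az":0},{"claw":0,"tx":-0.04,"ty":-0.01,"tz":0,"ax":0,"ay":0,"az":0},{"claw":0,"tx":-0.04,"ty":-0.01,"tz":0,"ax":0,"ay":0,"az":0},{"claw":0,"tx":-0.04,"ty":-0.01,"tz":0,"ax":0,"ay":0,"az":0},{"claw":0,"tx":-0.04,"ty":-0.01,"tz":0,"ax":0,"ay":0,"az":0},{"claw":0,"tx":-0.04,"ty":-0.01,"tz":0,"ax":0,"ay":0,"az":0},{"claw":0,"tx":-0.04,"ty":-0.01,"tz":0,"ax":0,"ay":0,"az":0},{"claw":0,"tx":-0.04,"ty":-0.01,"tz":0,"ax":0,"ay":0,"az":0},{"claw":0,"tx":-0.04,"ty":-0.01,"tz":0,"ax":0,"ay":0,"az":0},{"claw":0,"tx":-0.04,"ty":-0.01,"tz":0,"ax":0,"ay":0,"az":0}], "squeeze": 40}}

```text
clock: 1.93
tcp_pos: [0.5707, 0.4069, 0.4049]
orientation: [0.533, 3.096, 0.001]
contact_force: [0.7, -0.7, -0.2]
grip_width: 0.0857
gripper_force: 0.0
```

Emit:
{"op": "arm_command", "data": {"plan": [{"claw":0,"tx":-0.012,"ty":-0.039,"tz":0,"ax":0,"ay":0,"az":0},{"claw":0,"tx":-0.012,"ty":-0.039,"tz":0,"ax":0,"ay":0,"az":0},{"claw":0,"tx":-0.012,"ty":-0.039,"tz":0,"ax":0,"ay":0,"az":0},{"claw":0,"tx":-0.012,"ty":-0.039,"tz":0,"ax":0,"ay":0,"az":0},{"claw":0,"tx":-0.012,"ty":-0.039,"tz":0,"ax":0,"ay":0,"az":0},{"claw":0,"tx":-0.012,"ty":-0.039,"tz":0,"ax":0,"ay":0,"az":0},{"claw":0,"tx":-0.012,"ty":-0.039,"tz":0,"ax":0,"ay":0,"az":0},{"claw":0,"tx":-0.012,"ty":-0.039,"tz":0,"ax":0,"ay":0,"az":0},{"claw":0,"tx":-0.012,"ty":-0.039,"tz":0,"ax":0,"ay":0,"az":0},{"claw":0,"tx":-0.012,"ty":-0.039,"tz":0,"ax":0,"ay":0,"az":0}]}}

```text
clock: 2.77
tcp_pos: [0.5514, -0.0014, 0.405]
orientation: [0.532, 3.096, 0.001]
contact_force: [1.1, 0.1, -0.2]
grip_width: 0.0854
gripper_force: 0.0
```

Emit:
{"op": "arm_command", "data": {"plan": [{"claw":0,"tx":-0.012,"ty":-0.039,"tz":0,"ax":0,"ay":0,"az":0},{"claw":0,"tx":-0.012,"ty":-0.039,"tz":0,"ax":0,"ay":0,"az":0},{"claw":0,"tx":-0.012,"ty":-0.039,"tz":0,"ax":0,"ay":0,"az":0},{"claw":0,"tx":-0.012,"ty":-0.039,"tz":0,"ax":0,"ay":0,"az":0},{"claw":0,"tx":0,"ty":0,"tz":0,"ax":0,"ay":0,"az":-6.4},{"claw":0,"tx":0,"ty":0,"tz":0,"ax":0,"ay":0,"az":-6.4},{"claw":0,"tx":0,"ty":0,"tz":0,"ax":0,"ay":0,"az":-6.4},{"claw":0,"tx":0,"ty":0,"tz":0,"ax":0,"ay":0,"az":-6.4},{"claw":0,"tx":0,"ty":0,"tz":0,"ax":0,"ay":0,"az":-6.4},{"claw":0,"tx":0,"ty":0,"tz":0,"ax":0,"ay":0,"az":0}]}}

```text
clock: 3.6
tcp_pos: [0.545, -0.1626, 0.4048]
orientation: [-0.347, 3.122, 0.0]
contact_force: [-0.3, 0.2, 0.4]
grip_width: 0.0854
gripper_force: 0.0
```

```bash
cat > c.py <<'E'
from h import *
st(); print(r.get_obs()['joints'])
T=campose('wrist');a=shot('wrist','w0')
for n in 'lens weight rule case weight_rest case_rest'.split():
    for k in r.tip_of(n,'wrist')[:2]: print(n,round(k['confidence'],2),w('wrist',k['location'],T))
for y in(.0425,-.0425):
  for z in(.16,.173): 
    o=r.get_obs();print(proj('wrist',o['tcp_pos']+R.from_rotvec(o['orientation']).apply([0,y,z]),T))
E
python3 c.py
```

```text
3.6 [ 0.545  -0.1626  0.4048] [-0.3471  3.1221  0.0002] [-0.2691  0.2305  0.3506] 0.08544982853192443 0.0
[[-0.9756 -0.2196  0.0003]
 [-0.2196  0.9756  0.0001]
 [-0.0003  0.0001 -1.    ]]
[ 0.0101  0.3036  0.2107  1.8263 -0.0737  1.019   2.0423]
weight 0.66 [ 0.5486 -0.1664  0.0465]
weight_rest 0.64 [ 0.5861  0.0036 -0.0005]
case_rest 0.69 [ 0.4873 -0.3361  0.0035]
case_rest 0.5 [ 0.5504 -0.1672  0.0479]
[352.11   268.6977]
[345.12   254.6145]
[167.18   267.8241]
[174.3719 253.7967]
```

View pics/w0.png

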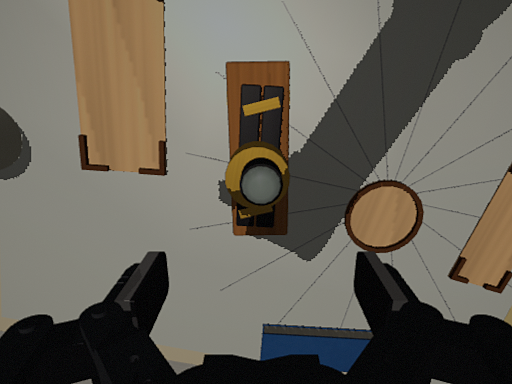

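The wrist view shows the dome at about (262,183), the weight's top at about (257,177) and the weight ring at about (384,216). The case's axis is vertical from (258,62) to (260,236), so the yaw is nearly right, and the open fingertips are about 160 mm ahead of the TCP.

```bash
cat > c.py <<'E'
from h import *
T=campose('wrist');o=r.get_obs();M=R.from_rotvec(o['orientation']).as_matrix()
for n,u,v,z in(('dome',262,183,.108),('collartop',262,179,.106),('weighttop',257,177,.08),('casetop N',258,62,.032),('case S',260,236,.032),('rule N',262,85,.046),('rule S',255,226,.046),('wrest',384,216,.009)):
    p=pix('wrist',u,v,z,T); print(n,p,'tool',M.T@(p-o['tcp_pos']))
a=cv2.imread('pics/w0.png')[50:250,190:330]; cv2.imwrite('pics/w0c.png',cv2.resize(a,(420,600),interpolation=cv2.INTER_CUBIC))
E
python3 c.py
```

```text
dome [ 0.5448 -0.1607  0.108 ] tool [-0.0001  0.0017  0.2967]
collartop [ 0.5419 -0.1614  0.106 ] tool [0.0029 0.0017 0.2987]
weighttop [ 0.5482 -0.1647  0.08  ] tool [-0.0026 -0.003   0.3247]
casetop N [ 0.4462 -0.1864  0.032 ] tool [ 0.1016 -0.0022  0.3727]
case S [ 0.6306 -0.1439  0.032 ] tool [-0.0875 -0.0003  0.3727]
rule N [ 0.4665 -0.1779  0.046 ] tool [0.0801 0.0017 0.3587]
rule S [ 0.6132 -0.1533  0.046 ] tool [-0.0685 -0.0058  0.3587]
wrest [0.5827 0.0004 0.009 ] tool [-0.0718  0.151   0.3957]
```

View pics/w0c.png

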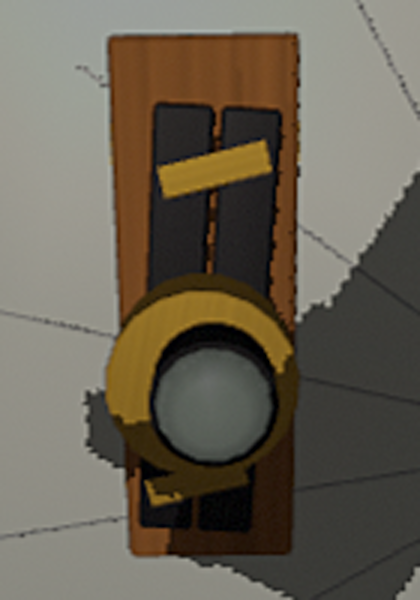

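Emit:
{"op": "arm_command", "data": {"plan": [{"claw":0,"tx":-0.001,"ty":0.0015,"tz":0.02,"ax":0,"ay":0,"az":0},{"claw":0,"tx":0,"ty":0,"tz":0.025,"ax":0,"ay":0,"az":0},{"claw":0,"tx":0,"ty":0,"tz":0.025,"ax":0,"ay":0,"az":0},{"claw":0,"tx":0,"ty":0,"tz":0.025,"ax":0,"ay":0,"az":0},{"claw":0,"tx":0,"ty":0,"tz":0.02,"ax":0,"ay":0,"az":0},{"claw":0,"tx":0,"ty":0,"tz":0.015,"ax":0,"ay":0,"az":0},{"claw":0,"tx":0,"ty":0,"tz":0.01,"ax":0,"ay":0,"az":0},{"claw":0,"tx":0,"ty":0,"tz":0.007,"ax":0,"ay":0,"az":0},{"claw":0,"tx":0,"ty":0,"tz":0,"ax":0,"ay":0,"az":0},{"claw":0,"tx":0,"ty":0,"tz":0,"ax":0,"ay":0,"az":0}]}}

```text
clock: 4.78
tcp_pos: [0.5459, -0.1609, 0.2581]
orientation: [-0.341, 3.123, -0.0]
contact_force: [0.0, 0.3, 1.3]
grip_width: 0.0856
gripper_force: 0.0
```

```bash
cat > c.py <<'E'
from h import *
st(); shot('wrist','w1')
E
python3 c.py
```

```text
4.7833 [ 0.5459 -0.1609  0.2581] [-0.3409  3.1226 -0.0003] [0.0364 0.2664 1.2643] 0.08561700892498017 0.0
[[-0.9765 -0.2157  0.0005]
 [-0.2157  0.9765 -0.0001]
 [-0.0004 -0.0002 -1.    ]]
```

View pics/w1.png

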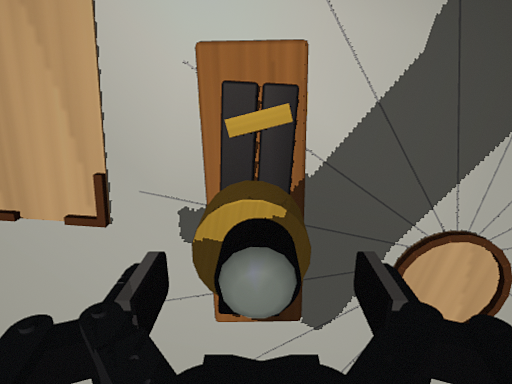

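The lens spans u 217–301 and its centre is about 258, slightly left of the finger midpoint at 262. I'll shift by 1.5 to 2 mm and close.

Emit:
{"op": "arm_command", "data": {"plan": [{"claw":0,"tx":-0.002,"ty":-0.0015,"tz":0,"ax":0,"ay":0,"az":0},{"claw":0.3,"tx":0,"ty":0,"tz":0,"ax":0,"ay":0,"az":0},{"claw":0.4,"tx":0,"ty":0,"tz":0,"ax":0,"ay":0,"az":0},{"claw":0.5,"tx":0,"ty":0,"tz":0,"ax":0,"ay":0,"az":0},{"claw":0.6,"tx":0,"ty":0,"tz":0,"ax":0,"ay":0,"az":0},{"claw":0.7,"tx":0,"ty":0,"tz":0,"ax":0,"ay":0,"az":0},{"claw":1,"tx":0,"ty":0,"tz":0,"ax":0,"ay":0,"az":0},{"claw":1,"tx":0,"ty":0,"tz":0,"ax":0,"ay":0,"az":0},{"claw":1,"tx":0,"ty":0,"tz":0,"ax":0,"ay":0,"az":0},{"claw":1,"tx":0,"ty":0,"tz":0,"ax":0,"ay":0,"az":0}], "squeeze": 30}}

```text
clock: 5.67
tcp_pos: [0.548, -0.162, 0.2581]
orientation: [-0.341, 3.123, -0.0]
contact_force: [-1.6, 0.1, 5.7]
grip_width: 0.037
gripper_force: 30.0
```

Emit:
{"op": "arm_command", "data": {"plan": [{"claw":1,"tx":0,"ty":0,"tz":-0.005,"ax":0,"ay":0,"az":0},{"claw":1,"tx":0,"ty":0,"tz":-0.01,"ax":0,"ay":0,"az":0},{"claw":1,"tx":0,"ty":0,"tz":-0.015,"ax":0,"ay":0,"az":0},{"claw":1,"tx":0,"ty":0,"tz":-0.02,"ax":0,"ay":0,"az":0},{"claw":1,"tx":0,"ty":0,"tz":-0.01,"ax":0,"ay":0,"az":0},{"claw":1,"tx":0,"ty":0,"tz":-0.005,"ax":0,"ay":0,"az":0},{"claw":1,"tx":0,"ty":0,"tz":0,"ax":0,"ay":0,"az":0},{"claw":1,"tx":0,"ty":0,"tz":0,"ax":0,"ay":0,"az":0},{"claw":1,"tx":0,"ty":0,"tz":0,"ax":0,"ay":0,"az":0},{"claw":1,"tx":0,"ty":0,"tz":0,"ax":0,"ay":0,"az":0}]}}

```text
clock: 6.5
tcp_pos: [0.5476, -0.1617, 0.3217]
orientation: [0.341, -3.121, -0.001]
contact_force: [0.3, 0.4, -1.8]
grip_width: 0.0371
gripper_force: 30.2
```

```bash
cat > c.py <<'E'
from h import *
st(); T=campose('wrist');shot('wrist','w2')
for n in('lens','weight'):
    for k in r.tip_of(n,'wrist')[:2]: print(n,round(k['confidence'],2),w('wrist',k['location'],T))
E
python3 c.py
```

```text
6.5 [ 0.5476 -0.1617  0.3217] [ 0.3411 -3.1213 -0.0008] [ 0.3293  0.3943 -1.8139] 0.037126477481814336 30.215699672698975
[[-0.9764 -0.216  -0.0018]
 [-0.216   0.9764  0.0003]
 [ 0.0017  0.0007 -1.    ]]
lens 0.75 [ 0.5443 -0.1591  0.1465]
weight 0.88 [ 0.5514 -0.166   0.0432]
```

View pics/w2.png

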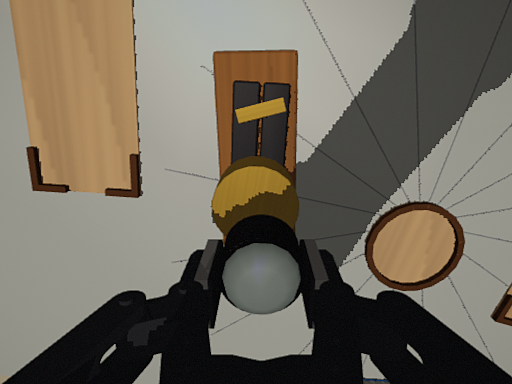

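The lens is held at (262,275) and the weight stayed put at (255,205). Now I'll carry it across to the small ring.

Emit:
{"op": "arm_command", "data": {"plan": [{"claw":1,"tx":-0.006,"ty":0.02,"tz":0,"ax":0,"ay":0,"az":0},{"claw":1,"tx":-0.006,"ty":0.037,"tz":0,"ax":0,"ay":0,"az":0},{"claw":1,"tx":-0.006,"ty":0.037,"tz":0,"ax":0,"ay":0,"az":0},{"claw":1,"tx":-0.006,"ty":0.037,"tz":0,"ax":0,"ay":0,"az":0},{"claw":1,"tx":-0.006,"ty":0.037,"tz":0,"ax":0,"ay":0,"az":0},{"claw":1,"tx":-0.006,"ty":0.037,"tz":0,"ax":0,"ay":0,"az":0},{"claw":1,"tx":-0.006,"ty":0.037,"tz":0,"ax":0,"ay":0,"az":0},{"claw":1,"tx":-0.006,"ty":0.037,"tz":0,"ax":0,"ay":0,"az":0},{"claw":1,"tx":-0.006,"ty":0.037,"tz":0,"ax":0,"ay":0,"az":0},{"claw":1,"tx":-0.006,"ty":0.037,"tz":0,"ax":0,"ay":0,"az":0}]}}

```text
clock: 7.48
tcp_pos: [0.5298, 0.1975, 0.3225]
orientation: [0.341, -3.123, 0.0]
contact_force: [1.2, -0.8, -1.1]
grip_width: 0.0371
gripper_force: 30.3
```

Emit:
{"op": "arm_command", "data": {"plan": [{"claw":1,"tx":-0.006,"ty":0.037,"tz":0,"ax":0,"ay":0,"az":0},{"claw":1,"tx":-0.006,"ty":0.037,"tz":0,"ax":0,"ay":0,"az":0},{"claw":1,"tx":-0.005,"ty":0.037,"tz":0,"ax":0,"ay":0,"az":0},{"claw":1,"tx":0,"ty":0.015,"tz":0,"ax":0,"ay":0,"az":0},{"claw":1,"tx":0,"ty":0,"tz":0,"ax":0,"ay":0,"az":0},{"claw":1,"tx":0,"ty":0,"tz":0,"ax":0,"ay":0,"az":0},{"claw":1,"tx":0,"ty":0,"tz":0,"ax":0,"ay":0,"az":0},{"claw":1,"tx":0,"ty":0,"tz":0,"ax":0,"ay":0,"az":0},{"claw":1,"tx":0,"ty":0,"tz":0,"ax":0,"ay":0,"az":0},{"claw":1,"tx":0,"ty":0,"tz":0,"ax":0,"ay":0,"az":0}]}}

```text
clock: 8.32
tcp_pos: [0.5201, 0.3212, 0.3228]
orientation: [-0.338, 3.123, -0.001]
contact_force: [-0.3, -1.1, -0.5]
grip_width: 0.0371
gripper_force: 30.3
```

```bash
cat > look.py <<'E'
import sys
from h import *
# look.py name targets... : picture + network finds, in world and tool axes
st(); T=campose('wrist');o=r.get_obs();M=R.from_rotvec(o['orientation']).as_matrix();shot('wrist',sys.argv[1])
for n in sys.argv[2:]:
    for k in r.tip_of(n,'wrist')[:2]:
        p=w('wrist',k['location'],T); print(n,round(k['confidence'],2),p,'tool',M.T@(p-o['tcp_pos']))
E
python3 look.py w3 lens lens_rest rule_rest
```

```text
8.3167 [0.5201 0.3212 0.3228] [-0.3382  3.1232 -0.0006] [-0.3219 -1.1296 -0.5388] 0.037133199107561896 30.288071036338806
[[-0.9768 -0.2141  0.0002]
 [-0.2141  0.9768 -0.0003]
 [-0.0001 -0.0004 -1.    ]]
lens 0.76 [0.5173 0.3206 0.1466] tool [0.0029 0.     0.1762]
lens_rest 0.58 [0.5207 0.3228 0.0018] tool [-0.0009  0.0015  0.321 ]
rule_rest 0.92 [ 0.5606  0.1611 -0.0013] tool [-0.0053 -0.165   0.3241]
```

View pics/w3.png

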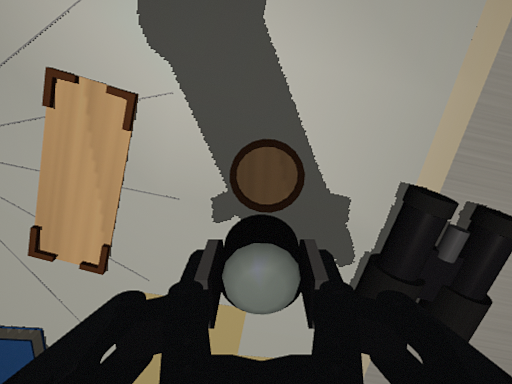

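The small ring's centre shows at (267,175). That's about 5 mm to the tool's +y side, and the binoculars are clear of the fingers. I'll correct and descend.

Emit:
{"op": "arm_command", "data": {"plan": [{"claw":1,"tx":0.0005,"ty":0.0045,"tz":0.01,"ax":0,"ay":0,"az":0},{"claw":1,"tx":0,"ty":0,"tz":0.02,"ax":0,"ay":0,"az":0},{"claw":1,"tx":0,"ty":0,"tz":0.025,"ax":0,"ay":0,"az":0},{"claw":1,"tx":0,"ty":0,"tz":0.025,"ax":0,"ay":0,"az":0},{"claw":1,"tx":0,"ty":0,"tz":0.02,"ax":0,"ay":0,"az":0},{"claw":1,"tx":0,"ty":0,"tz":0.015,"ax":0,"ay":0,"az":0},{"claw":1,"tx":0,"ty":0,"tz":0.01,"ax":0,"ay":0,"az":0},{"claw":1,"tx":0,"ty":0,"tz":0,"ax":0,"ay":0,"az":0},{"claw":1,"tx":0,"ty":0,"tz":0,"ax":0,"ay":0,"az":0},{"claw":1,"tx":0,"ty":0,"tz":0,"ax":0,"ay":0,"az":0}]}}

```text
clock: 9.35
tcp_pos: [0.5186, 0.3271, 0.1985]
orientation: [-0.341, 3.122, 0.001]
contact_force: [0.4, 0.3, -0.5]
grip_width: 0.0367
gripper_force: 30.3
```

```bash
python3 look.py w4 lens lens_rest
```

```text
9.35 [0.5186 0.3271 0.1985] [-0.3411  3.1217  0.0013] [ 0.4096  0.3295 -0.4911] 0.03669020263050445 30.296557545661926
[[-0.9764 -0.2159  0.0012]
 [-0.2159  0.9764  0.001 ]
 [-0.0014  0.0007 -1.    ]]
```

View pics/w4.png

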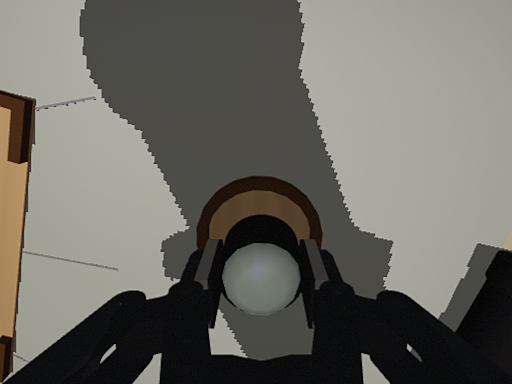

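The ring (u 197–322, centre 259) is centred on the lens at 261, so I'll set it down.

Emit:
{"op": "arm_command", "data": {"plan": [{"claw":1,"tx":0.001,"ty":0,"tz":0.006,"ax":0,"ay":0,"az":0},{"claw":1,"tx":0,"ty":0,"tz":0.004,"ax":0,"ay":0,"az":0},{"claw":1,"tx":0,"ty":0,"tz":0.003,"ax":0,"ay":0,"az":0},{"claw":1,"tx":0,"ty":0,"tz":0.002,"ax":0,"ay":0,"az":0},{"claw":1,"tx":0,"ty":0,"tz":0.001,"ax":0,"ay":0,"az":0},{"claw":1,"tx":0,"ty":0,"tz":0.0005,"ax":0,"ay":0,"az":0},{"claw":1,"tx":0,"ty":0,"tz":0,"ax":0,"ay":0,"az":0},{"claw":1,"tx":0,"ty":0,"tz":0,"ax":0,"ay":0,"az":0},{"claw":1,"tx":0,"ty":0,"tz":0,"ax":0,"ay":0,"az":0},{"claw":1,"tx":0,"ty":0,"tz":0,"ax":0,"ay":0,"az":0}]}}

```text
clock: 10.33
tcp_pos: [0.5173, 0.3266, 0.1812]
orientation: [-0.341, 3.123, 0.0]
contact_force: [-0.8, 0.6, -0.4]
grip_width: 0.0367
gripper_force: 30.3
```

Emit:
{"op": "arm_command", "data": {"plan": [{"claw":1,"tx":0,"ty":0,"tz":0.0005,"ax":0,"ay":0,"az":0},{"claw":1,"tx":0,"ty":0,"tz":0.0005,"ax":0,"ay":0,"az":0},{"claw":1,"tx":0,"ty":0,"tz":0,"ax":0,"ay":0,"az":0},{"claw":1,"tx":0,"ty":0,"tz":0,"ax":0,"ay":0,"az":0},{"claw":1,"tx":0,"ty":0,"tz":0,"ax":0,"ay":0,"az":0},{"claw":1,"tx":0,"ty":0,"tz":0,"ax":0,"ay":0,"az":0},{"claw":1,"tx":0,"ty":0,"tz":0,"ax":0,"ay":0,"az":0},{"claw":1,"tx":0,"ty":0,"tz":0,"ax":0,"ay":0,"az":0},{"claw":1,"tx":0,"ty":0,"tz":0,"ax":0,"ay":0,"az":0},{"claw":1,"tx":0,"ty":0,"tz":0,"ax":0,"ay":0,"az":0}]}}

```text
clock: 11.17
tcp_pos: [0.5174, 0.3266, 0.1811]
orientation: [-0.341, 3.123, 0.0]
contact_force: [-2.2, -1.2, 7.1]
grip_width: 0.0369
gripper_force: 31.2
```

Contact at 7 N. I'll release and rise.

Emit:
{"op": "arm_command", "data": {"plan": [{"claw":0.5,"tx":0,"ty":0,"tz":-0.0003,"ax":0,"ay":0,"az":0},{"claw":0.45,"tx":0,"ty":0,"tz":0,"ax":0,"ay":0,"az":0},{"claw":0.35,"tx":0,"ty":0,"tz":0,"ax":0,"ay":0,"az":0},{"claw":0.2,"tx":0,"ty":0,"tz":0,"ax":0,"ay":0,"az":0},{"claw":0,"tx":0,"ty":0,"tz":0,"ax":0,"ay":0,"az":0},{"claw":0,"tx":0,"ty":0,"tz":0,"ax":0,"ay":0,"az":0},{"claw":0,"tx":0,"ty":0,"tz":0,"ax":0,"ay":0,"az":0},{"claw":0,"tx":0,"ty":0,"tz":0,"ax":0,"ay":0,"az":0},{"claw":0,"tx":0,"ty":0,"tz":-0.005,"ax":0,"ay":0,"az":0},{"claw":0,"tx":0,"ty":0,"tz":-0.01,"ax":0,"ay":0,"az":0}]}}

```text
clock: 12.0
tcp_pos: [0.5167, 0.3262, 0.1949]
orientation: [0.341, -3.121, 0.002]
contact_force: [0.3, 0.4, -0.4]
grip_width: 0.0854
gripper_force: 0.0
```

Emit:
{"op": "arm_command", "data": {"plan": [{"claw":0,"tx":0,"ty":0,"tz":-0.02,"ax":0,"ay":0,"az":0},{"claw":0,"tx":0,"ty":0,"tz":-0.04,"ax":0,"ay":0,"az":0},{"claw":0,"tx":0,"ty":0,"tz":-0.04,"ax":0,"ay":0,"az":0},{"claw":0,"tx":0,"ty":0,"tz":-0.03,"ax":0,"ay":0,"az":0},{"claw":0,"tx":0,"ty":0,"tz":0,"ax":0,"ay":0,"az":0},{"claw":0,"tx":0,"ty":0,"tz":0,"ax":0,"ay":0,"az":0},{"claw":0,"tx":0,"ty":0,"tz":0,"ax":0,"ay":0,"az":0},{"claw":0,"tx":0,"ty":0,"tz":0,"ax":0,"ay":0,"az":0},{"claw":0,"tx":0,"ty":0,"tz":0,"ax":0,"ay":0,"az":0},{"claw":0,"tx":0,"ty":0,"tz":0,"ax":0,"ay":0,"az":0}]}}

```text
clock: 12.83
tcp_pos: [0.5169, 0.3263, 0.3243]
orientation: [0.341, -3.121, 0.002]
contact_force: [0.3, 0.8, 0.6]
grip_width: 0.0853
gripper_force: 0.0
```

```bash
python3 look.py w5 lens lens_rest
```

```text
12.8333 [0.5169 0.3263 0.3243] [ 0.3411 -3.1211  0.0019] [0.3225 0.7645 0.6447] 0.08531443993194565 0.0
[[-0.9764 -0.216  -0.0018]
 [-0.216   0.9764 -0.0014]
 [ 0.002  -0.001  -1.    ]]
lens 0.82 [0.5161 0.3264 0.0043] tool [0.0002 0.0005 0.32  ]
```

View pics/w5.png

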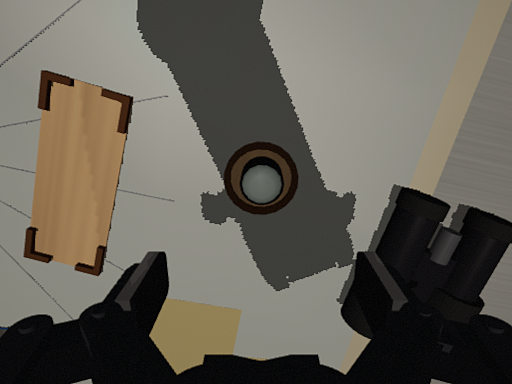

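The lens stands in its ring at (262,184). Back to the pile for the weight.

Emit:
{"op": "arm_command", "data": {"plan": [{"claw":0,"tx":0.006,"ty":-0.0375,"tz":0,"ax":0,"ay":0,"az":0},{"claw":0,"tx":0.006,"ty":-0.0375,"tz":0,"ax":0,"ay":0,"az":0},{"claw":0,"tx":0.006,"ty":-0.0375,"tz":0,"ax":0,"ay":0,"az":0},{"claw":0,"tx":0.006,"ty":-0.0375,"tz":0,"ax":0,"ay":0,"az":0},{"claw":0,"tx":0.006,"ty":-0.0375,"tz":0,"ax":0,"ay":0,"az":0},{"claw":0,"tx":0.006,"ty":-0.0375,"tz":0,"ax":0,"ay":0,"az":0},{"claw":0,"tx":0.006,"ty":-0.0375,"tz":0,"ax":0,"ay":0,"az":0},{"claw":0,"tx":0.006,"ty":-0.0375,"tz":0,"ax":0,"ay":0,"az":0},{"claw":0,"tx":0.006,"ty":-0.0375,"tz":0,"ax":0,"ay":0,"az":0},{"claw":0,"tx":0.006,"ty":-0.0375,"tz":0,"ax":0,"ay":0,"az":0}]}}

```text
clock: 13.82
tcp_pos: [0.5394, -0.0544, 0.3255]
orientation: [-0.342, 3.123, 0.0]
contact_force: [1.1, 1.1, -0.9]
grip_width: 0.0854
gripper_force: 0.0
```

Emit:
{"op": "arm_command", "data": {"plan": [{"claw":0,"tx":0.006,"ty":-0.0375,"tz":0,"ax":0,"ay":0,"az":0},{"claw":0,"tx":0.006,"ty":-0.0375,"tz":0,"ax":0,"ay":0,"az":0},{"claw":0,"tx":0.003,"ty":-0.0375,"tz":0,"ax":0,"ay":0,"az":0},{"claw":0,"tx":0,"ty":0,"tz":0,"ax":0,"ay":0,"az":0},{"claw":0,"tx":0,"ty":0,"tz":0,"ax":0,"ay":0,"az":0},{"claw":0,"tx":0,"ty":0,"tz":0,"ax":0,"ay":0,"az":0},{"claw":0,"tx":0,"ty":0,"tz":0,"ax":0,"ay":0,"az":0},{"claw":0,"tx":0,"ty":0,"tz":0,"ax":0,"ay":0,"az":0},{"claw":0,"tx":0,"ty":0,"tz":0,"ax":0,"ay":0,"az":0},{"claw":0,"tx":0,"ty":0,"tz":0,"ax":0,"ay":0,"az":0}]}}

```text
clock: 14.65
tcp_pos: [0.5494, -0.1647, 0.3255]
orientation: [-0.344, 3.123, 0.0]
contact_force: [-0.5, -0.1, -0.1]
grip_width: 0.0854
gripper_force: 0.0
```

```bash
python3 look.py w6 weight rule case weight_rest case_rest
cat > d.py <<'E'
from h import *
# corners of rule rest in w5
T=np.eye(4);T[:3,:3]=R.from_rotvec([.3411,-3.1211,.0019]).as_matrix();T[:3,3]=[.5169,.3263,.3243];T=T@np.array(r.camera_model('wrist')['tool_from_camera'])
P=np.array([pix('wrist',u,v,.009,T)[:2] for u,v in[(41,71),(132,97),(104,274),(25,258)]]);d=P[0]+P[1]-P[2]-P[3]
print('rule_rest',P.mean(0),np.degrees(np.arctan2(d[1],d[0])),np.linalg.norm(d)/2)
E
python3 d.py
```

```text
14.65 [ 0.5494 -0.1647  0.3255] [-0.3438  3.1226  0.0004] [-0.4846 -0.0926 -0.0593] 0.08540474790549206 0.0
[[-0.976  -0.2176  0.    ]
 [-0.2176  0.976   0.0003]
 [-0.0001  0.0002 -1.    ]]
weight 0.73 [ 0.5491 -0.1692  0.0471] tool [ 0.0013 -0.0044  0.2784]
weight_rest 0.67 [0.5846 0.0006 0.0025] tool [-0.0703  0.1535  0.3231]
weight_rest 0.47 [ 0.5513 -0.167   0.049 ] tool [-0.0013 -0.0028  0.2765]
case_rest 0.89 [ 0.4892 -0.3336  0.0025] tool [ 0.0956 -0.1518  0.3229]
rule_rest [0.5592 0.1605] 176.10443708709997 0.18091639424622172
```

View pics/w6.png

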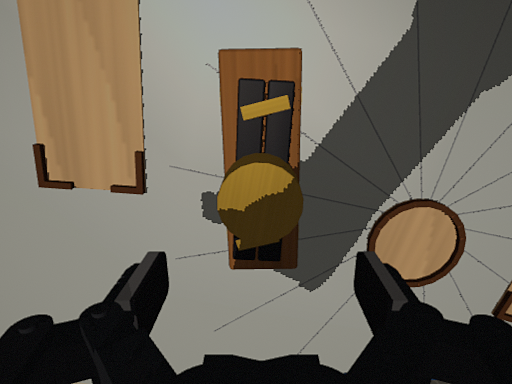

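The weight's top is centred near (260,205), under the gripper. I'll descend and grip.

Emit:
{"op": "arm_command", "data": {"plan": [{"claw":0,"tx":-0.001,"ty":-0.001,"tz":0.02,"ax":0,"ay":0,"az":0},{"claw":0,"tx":0,"ty":0,"tz":0.025,"ax":0,"ay":0,"az":0},{"claw":0,"tx":0,"ty":0,"tz":0.02,"ax":0,"ay":0,"az":0},{"claw":0,"tx":0,"ty":0,"tz":0.02,"ax":0,"ay":0,"az":0},{"claw":0,"tx":0,"ty":0,"tz":0.014,"ax":0,"ay":0,"az":0},{"claw":0,"tx":0,"ty":0,"tz":0.005,"ax":0,"ay":0,"az":0},{"claw":0,"tx":0,"ty":0,"tz":0,"ax":0,"ay":0,"az":0},{"claw":0.1,"tx":0,"ty":0,"tz":0,"ax":0,"ay":0,"az":0},{"claw":0.2,"tx":0,"ty":0,"tz":0,"ax":0,"ay":0,"az":0},{"claw":0.3,"tx":0,"ty":0,"tz":0,"ax":0,"ay":0,"az":0}]}}

```text
clock: 15.78
tcp_pos: [0.551, -0.166, 0.2229]
orientation: [-0.341, 3.121, 0.001]
contact_force: [-2.3, 0.9, 1.8]
grip_width: 0.061
gripper_force: 32.5
```

Emit:
{"op": "arm_command", "data": {"plan": [{"claw":0.4,"tx":0,"ty":0,"tz":0,"ax":0,"ay":0,"az":0},{"claw":0.5,"tx":0,"ty":0,"tz":0,"ax":0,"ay":0,"az":0},{"claw":1,"tx":0,"ty":0,"tz":0,"ax":0,"ay":0,"az":0},{"claw":1,"tx":0,"ty":0,"tz":0,"ax":0,"ay":0,"az":0},{"claw":1,"tx":0,"ty":0,"tz":0,"ax":0,"ay":0,"az":0},{"claw":1,"tx":0,"ty":0,"tz":0,"ax":0,"ay":0,"az":0},{"claw":1,"tx":0,"ty":0,"tz":0,"ax":0,"ay":0,"az":0},{"claw":1,"tx":0,"ty":0,"tz":0,"ax":0,"ay":0,"az":0},{"claw":1,"tx":0,"ty":0,"tz":0,"ax":0,"ay":0,"az":0},{"claw":1,"tx":0,"ty":0,"tz":0,"ax":0,"ay":0,"az":0}], "squeeze": 60}}

```text
clock: 16.62
tcp_pos: [0.551, -0.166, 0.2231]
orientation: [-0.341, 3.121, 0.001]
contact_force: [-1.3, 2.0, 6.2]
grip_width: 0.0601
gripper_force: 64.5
```

Emit:
{"op": "arm_command", "data": {"plan": [{"claw":1,"tx":0,"ty":0,"tz":-0.004,"ax":0,"ay":0,"az":0},{"claw":1,"tx":0,"ty":0,"tz":-0.006,"ax":0,"ay":0,"az":0},{"claw":1,"tx":0,"ty":0,"tz":-0.01,"ax":0,"ay":0,"az":0},{"claw":1,"tx":0,"ty":0,"tz":-0.015,"ax":0,"ay":0,"az":0},{"claw":1,"tx":0,"ty":0,"tz":-0.02,"ax":0,"ay":0,"az":0},{"claw":1,"tx":0,"ty":0,"tz":-0.015,"ax":0,"ay":0,"az":0},{"claw":1,"tx":0,"ty":0,"tz":-0.01,"ax":0,"ay":0,"az":0},{"claw":1,"tx":0,"ty":0,"tz":0,"ax":0,"ay":0,"az":0},{"claw":1,"tx":0,"ty":0,"tz":0,"ax":0,"ay":0,"az":0},{"claw":1,"tx":0,"ty":0,"tz":0,"ax":0,"ay":0,"az":0}]}}

```text
clock: 17.45
tcp_pos: [0.55, -0.1662, 0.3007]
orientation: [0.341, -3.121, -0.001]
contact_force: [-0.3, -0.2, -6.8]
grip_width: 0.06
gripper_force: 67.0
```

Emit:
{"op": "arm_command", "data": {"plan": [{"claw":1,"tx":-0.005,"ty":0.01,"tz":0,"ax":0,"ay":0,"az":0},{"claw":1,"tx":-0.01,"ty":0.02,"tz":0,"ax":0,"ay":0,"az":0},{"claw":1,"tx":-0.01,"ty":0.025,"tz":0,"ax":0,"ay":0,"az":0},{"claw":1,"tx":-0.01,"ty":0.03,"tz":0,"ax":0,"ay":0,"az":0},{"claw":1,"tx":-0.012,"ty":0.03,"tz":0,"ax":0,"ay":0,"az":0},{"claw":1,"tx":-0.01,"ty":0.02,"tz":0,"ax":0,"ay":0,"az":0},{"claw":1,"tx":-0.01,"ty":0.02,"tz":0,"ax":0,"ay":0,"az":0},{"claw":1,"tx":0,"ty":0,"tz":0,"ax":0,"ay":0,"az":0},{"claw":1,"tx":0,"ty":0,"tz":0,"ax":0,"ay":0,"az":0},{"claw":1,"tx":0,"ty":0,"tz":0,"ax":0,"ay":0,"az":0}]}}

```text
clock: 18.28
tcp_pos: [0.582, -0.0002, 0.3006]
orientation: [0.342, -3.121, 0.0]
contact_force: [-0.3, -0.3, -6.8]
grip_width: 0.0601
gripper_force: 67.0
```

```bash
python3 look.py w7 weight_rest weight rule case
```

```text
18.2833 [ 0.582  -0.0002  0.3006] [ 0.3421 -3.1209  0.0005] [-0.3157 -0.3465 -6.8032] 0.06012769455432925 66.99435050482862
[[-0.9763 -0.2166 -0.0019]
 [-0.2166  0.9763 -0.0005]
 [ 0.002  -0.0001 -1.    ]]
weight_rest 0.97 [0.5847 0.0028 0.0046] tool [-0.0039  0.0024  0.296 ]
weight 0.58 [ 0.5797 -0.0018  0.1241] tool [ 0.0023 -0.001   0.1765]
rule 0.92 [ 0.5381 -0.1665  0.0353] tool [ 0.0784 -0.1528  0.2655]
case 0.89 [ 0.5358 -0.1627 -0.0021] tool [ 0.0797 -0.1485  0.3028]
```

View pics/w7.png

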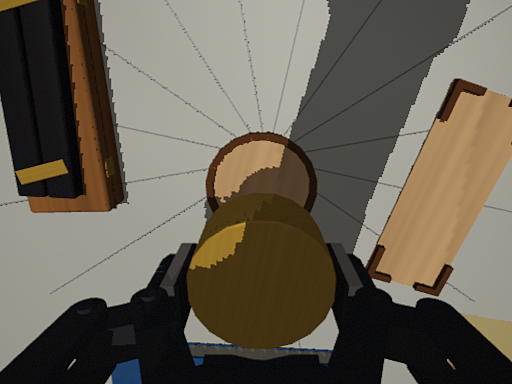

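The large ring (u 206–317, centre 261) lies under the weight (187–337), and the rule and case stand undisturbed. Lowering.

Emit:
{"op": "arm_command", "data": {"plan": [{"claw":1,"tx":-0.003,"ty":0.001,"tz":0.01,"ax":0,"ay":0,"az":0},{"claw":1,"tx":0,"ty":0,"tz":0.02,"ax":0,"ay":0,"az":0},{"claw":1,"tx":0,"ty":0,"tz":0.025,"ax":0,"ay":0,"az":0},{"claw":1,"tx":0,"ty":0,"tz":0.02,"ax":0,"ay":0,"az":0},{"claw":1,"tx":0,"ty":0,"tz":0.015,"ax":0,"ay":0,"az":0},{"claw":1,"tx":0,"ty":0,"tz":0.01,"ax":0,"ay":0,"az":0},{"claw":1,"tx":0,"ty":0,"tz":0.006,"ax":0,"ay":0,"az":0},{"claw":1,"tx":0,"ty":0,"tz":0.005,"ax":0,"ay":0,"az":0},{"claw":1,"tx":0,"ty":0,"tz":0.003,"ax":0,"ay":0,"az":0},{"claw":1,"tx":0,"ty":0,"tz":0,"ax":0,"ay":0,"az":0}]}}

```text
clock: 19.37
tcp_pos: [0.5853, 0.001, 0.1875]
orientation: [-0.341, 3.123, 0.0]
contact_force: [-0.7, -0.3, -6.3]
grip_width: 0.0599
gripper_force: 66.9
```

Emit:
{"op": "arm_command", "data": {"plan": [{"claw":1,"tx":0,"ty":0,"tz":0.001,"ax":0,"ay":0,"az":0},{"claw":1,"tx":0,"ty":0,"tz":0.001,"ax":0,"ay":0,"az":0},{"claw":1,"tx":0,"ty":0,"tz":0.001,"ax":0,"ay":0,"az":0},{"claw":1,"tx":0,"ty":0,"tz":0,"ax":0,"ay":0,"az":0},{"claw":1,"tx":0,"ty":0,"tz":0,"ax":0,"ay":0,"az":0},{"claw":1,"tx":0,"ty":0,"tz":0,"ax":0,"ay":0,"az":0},{"claw":1,"tx":0,"ty":0,"tz":0,"ax":0,"ay":0,"az":0},{"claw":1,"tx":0,"ty":0,"tz":0,"ax":0,"ay":0,"az":0},{"claw":1,"tx":0,"ty":0,"tz":0,"ax":0,"ay":0,"az":0},{"claw":1,"tx":0,"ty":0,"tz":0,"ax":0,"ay":0,"az":0}]}}

```text
clock: 20.2
tcp_pos: [0.5851, 0.001, 0.1845]
orientation: [0.341, -3.123, -0.0]
contact_force: [0.2, -0.7, -6.5]
grip_width: 0.06
gripper_force: 66.9
```

Emit:
{"op": "arm_command", "data": {"plan": [{"claw":1,"tx":0,"ty":0,"tz":0.001,"ax":0,"ay":0,"az":0},{"claw":1,"tx":0,"ty":0,"tz":0.001,"ax":0,"ay":0,"az":0},{"claw":1,"tx":0,"ty":0,"tz":0.001,"ax":0,"ay":0,"az":0},{"claw":1,"tx":0,"ty":0,"tz":0.0005,"ax":0,"ay":0,"az":0},{"claw":1,"tx":0,"ty":0,"tz":0.0005,"ax":0,"ay":0,"az":0},{"claw":1,"tx":0,"ty":0,"tz":0,"ax":0,"ay":0,"az":0},{"claw":1,"tx":0,"ty":0,"tz":0,"ax":0,"ay":0,"az":0},{"claw":1,"tx":0,"ty":0,"tz":0,"ax":0,"ay":0,"az":0},{"claw":1,"tx":0,"ty":0,"tz":0,"ax":0,"ay":0,"az":0},{"claw":1,"tx":0,"ty":0,"tz":0,"ax":0,"ay":0,"az":0}]}}

```text
clock: 21.03
tcp_pos: [0.5852, 0.0011, 0.1805]
orientation: [-0.341, 3.123, 0.0]
contact_force: [-0.2, 0.2, -7.5]
grip_width: 0.0601
gripper_force: 66.9
```

Emit:
{"op": "arm_command", "data": {"plan": [{"claw":1,"tx":0,"ty":0,"tz":0.0005,"ax":0,"ay":0,"az":0},{"claw":1,"tx":0,"ty":0,"tz":0.0003,"ax":0,"ay":0,"az":0},{"claw":1,"tx":0,"ty":0,"tz":0.0002,"ax":0,"ay":0,"az":0},{"claw":1,"tx":0,"ty":0,"tz":0,"ax":0,"ay":0,"az":0},{"claw":1,"tx":0,"ty":0,"tz":0,"ax":0,"ay":0,"az":0},{"claw":1,"tx":0,"ty":0,"tz":0,"ax":0,"ay":0,"az":0},{"claw":1,"tx":0,"ty":0,"tz":0,"ax":0,"ay":0,"az":0},{"claw":1,"tx":0,"ty":0,"tz":0,"ax":0,"ay":0,"az":0},{"claw":1,"tx":0,"ty":0,"tz":0,"ax":0,"ay":0,"az":0},{"claw":1,"tx":0,"ty":0,"tz":0,"ax":0,"ay":0,"az":0}]}}

```text
clock: 21.87
tcp_pos: [0.5852, 0.001, 0.1801]
orientation: [-0.341, 3.123, 0.0]
contact_force: [-3.8, 0.6, 5.8]
grip_width: 0.0601
gripper_force: 68.4
```

Emit:
{"op": "arm_command", "data": {"plan": [{"claw":0.3,"tx":0,"ty":0,"tz":-0.0003,"ax":0,"ay":0,"az":0},{"claw":0.2,"tx":0,"ty":0,"tz":0,"ax":0,"ay":0,"az":0},{"claw":0.1,"tx":0,"ty":0,"tz":0,"ax":0,"ay":0,"az":0},{"claw":0,"tx":0,"ty":0,"tz":0,"ax":0,"ay":0,"az":0},{"claw":0,"tx":0,"ty":0,"tz":0,"ax":0,"ay":0,"az":0},{"claw":0,"tx":0,"ty":0,"tz":0,"ax":0,"ay":0,"az":0},{"claw":0,"tx":0,"ty":0,"tz":-0.005,"ax":0,"ay":0,"az":0},{"claw":0,"tx":0,"ty":0,"tz":-0.01,"ax":0,"ay":0,"az":0},{"claw":0,"tx":0,"ty":0,"tz":-0.015,"ax":0,"ay":0,"az":0},{"claw":0,"tx":0,"ty":0,"tz":-0.02,"ax":0,"ay":0,"az":0}]}}

```text
clock: 22.7
tcp_pos: [0.5847, 0.001, 0.2301]
orientation: [0.341, -3.121, 0.0]
contact_force: [-0.5, 0.4, -0.3]
grip_width: 0.0855
gripper_force: 0.0
```

Emit:
{"op": "arm_command", "data": {"plan": [{"claw":0,"tx":0,"ty":0,"tz":-0.03,"ax":0,"ay":0,"az":0},{"claw":0,"tx":0,"ty":0,"tz":-0.03,"ax":0,"ay":0,"az":0},{"claw":0,"tx":0,"ty":0,"tz":-0.03,"ax":0,"ay":0,"az":0},{"claw":0,"tx":0.016,"ty":-0.03,"tz":0,"ax":0,"ay":0,"az":0},{"claw":0,"tx":0.016,"ty":-0.03,"tz":0,"ax":0,"ay":0,"az":0},{"claw":0,"tx":0.016,"ty":-0.03,"tz":0,"ax":0,"ay":0,"az":0},{"claw":0,"tx":0.016,"ty":-0.03,"tz":0,"ax":0,"ay":0,"az":0},{"claw":0,"tx":0.017,"ty":-0.033,"tz":0,"ax":0,"ay":0,"az":0},{"claw":0,"tx":0,"ty":0,"tz":0,"ax":0,"ay":0,"az":0},{"claw":0,"tx":0,"ty":0,"tz":0,"ax":0,"ay":0,"az":0}]}}

```text
clock: 23.53
tcp_pos: [0.5381, -0.1687, 0.3209]
orientation: [-0.332, 3.123, -0.002]
contact_force: [0.6, 0.9, 0.4]
grip_width: 0.0855
gripper_force: 0.0
```

```bash
python3 look.py w8 rule case weight weight_rest case_rest
```

```text
23.5333 [ 0.5381 -0.1687  0.3209] [-0.3324  3.1231 -0.0017] [0.6256 0.9047 0.3743] 0.08552345510288342 0.0
[[-0.9776 -0.2105  0.0009]
 [-0.2105  0.9776 -0.001 ]
 [-0.0007 -0.0012 -1.    ]]
rule 0.81 [ 0.5368 -0.165   0.0327] tool [0.0007 0.0042 0.2882]
case 0.89 [ 0.5397 -0.1651 -0.0006] tool [-0.0021  0.0036  0.3215]
weight 0.9 [ 0.5844 -0.0011  0.0052] tool [-0.0803  0.1545  0.3155]
case_rest 0.96 [ 0.4941 -0.3316 -0.0025] tool [ 0.0775 -0.1495  0.3235]
```

View pics/w8.png

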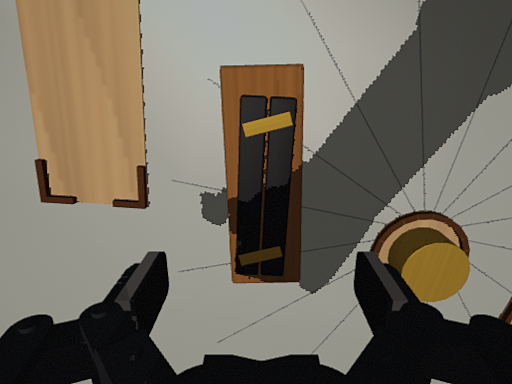

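The weight stands in its ring at (420,262). The rule has corners (239,95), (297,97), (284,275) and (235,275) on the case, so I'll compute its pose.

```bash
cat > e.py <<'E'
from h import *
T=campose('wrist');o=r.get_obs();M=R.from_rotvec(o['orientation']).as_matrix()
for n,z,q in(('rule',.046,[(239,95),(297,97),(284,275),(235,275)]),('case',.032,[(220,66),(304,65),(301,282),(233,282)])):
    P=np.array([M.T@(pix('wrist',u,v,z,T)-o['tcp_pos']) for u,v in q]); d=P[0]+P[1]-P[2]-P[3]; e=P[1]+P[2]-P[0]-P[3]
    print(n,'tool centre',P.mean(0),'yaw in tool',np.degrees(np.arctan2(d[1],d[0])),np.linalg.norm(d)/2,np.linalg.norm(e)/2)
a=pix('wrist',40,201,.009,T);b=pix('wrist',147,208,.009,T);print('case_rest near edge',a,b,np.linalg.norm(a-b),np.degrees(np.arctan2(*(b-a)[[1,0]])))
print('tool x yaw',np.degrees(np.arctan2(M[1,0],M[0,0])))
E
python3 e.py
```

```text
rule tool centre [-0.002   0.0027  0.2739] yaw in tool 2.4222231385783544 0.14915302301356537 0.042250557662635684
case tool centre [0.0004 0.004  0.2879] yaw in tool -1.5082962381843816 0.18687209964229 0.06268915684741229
case_rest near edge [ 0.6053 -0.3577  0.009 ] [ 0.5906 -0.2606  0.009 ] 0.09823413042878798 98.5984247290801
tool x yaw -167.38433210840176
```

Emit:
{"op": "arm_command", "data": {"plan": [{"claw":0,"tx":-0.002,"ty":0.0027,"tz":0.015,"ax":0,"ay":0,"az":2.4},{"claw":0,"tx":0,"ty":0,"tz":0.025,"ax":0,"ay":0,"az":0},{"claw":0,"tx":0,"ty":0,"tz":0.025,"ax":0,"ay":0,"az":0},{"claw":0,"tx":0,"ty":0,"tz":0.02,"ax":0,"ay":0,"az":0},{"claw":0,"tx":0,"ty":0,"tz":0.015,"ax":0,"ay":0,"az":0},{"claw":0,"tx":0,"ty":0,"tz":0.01,"ax":0,"ay":0,"az":0},{"claw":0,"tx":0,"ty":0,"tz":0.005,"ax":0,"ay":0,"az":0},{"claw":0,"tx":0,"ty":0,"tz":0,"ax":0,"ay":0,"az":0},{"claw":0,"tx":0,"ty":0,"tz":0,"ax":0,"ay":0,"az":0},{"claw":0,"tx":0,"ty":0,"tz":0,"ax":0,"ay":0,"az":0}]}}

```text
clock: 24.67
tcp_pos: [0.541, -0.1629, 0.2058]
orientation: [-0.276, 3.128, -0.001]
contact_force: [-0.3, 0.0, -0.5]
grip_width: 0.0855
gripper_force: 0.0
```

```bash
python3 look.py w9 rule case
```

```text
24.6667 [ 0.541  -0.1629  0.2058] [-0.2757  3.1277 -0.0007] [-0.2586  0.0264 -0.5157] 0.08552719974414598 0.0
[[-0.9846 -0.1749  0.0018]
 [-0.1749  0.9846 -0.0003]
 [-0.0017 -0.0006 -1.    ]]
rule 0.79 [ 0.5399 -0.1643  0.0343] tool [ 0.0016 -0.0012  0.1715]
case 0.6 [ 0.5387 -0.1659 -0.0015] tool [ 0.0031 -0.0025  0.2072]
```

View pics/w9.png

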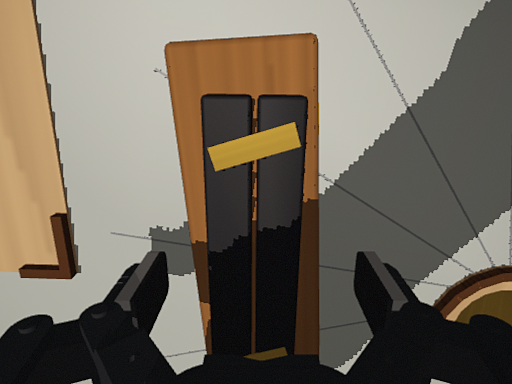

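The rule's centre line is at u≈254, against 261 for the fingers. I'll shift −3 mm in y and +1.5 mm in x, then close.

Emit:
{"op": "arm_command", "data": {"plan": [{"claw":0,"tx":0.0015,"ty":-0.003,"tz":0,"ax":0,"ay":0,"az":0},{"claw":0.2,"tx":0,"ty":0,"tz":0,"ax":0,"ay":0,"az":0},{"claw":0.3,"tx":0,"ty":0,"tz":0,"ax":0,"ay":0,"az":0},{"claw":0.35,"tx":0,"ty":0,"tz":0,"ax":0,"ay":0,"az":0},{"claw":0.4,"tx":0,"ty":0,"tz":0,"ax":0,"ay":0,"az":0},{"claw":0.45,"tx":0,"ty":0,"tz":0,"ax":0,"ay":0,"az":0},{"claw":0.5,"tx":0,"ty":0,"tz":0,"ax":0,"ay":0,"az":0},{"claw":0.6,"tx":0,"ty":0,"tz":0,"ax":0,"ay":0,"az":0},{"claw":0.6,"tx":0,"ty":0,"tz":0,"ax":0,"ay":0,"az":0},{"claw":0.6,"tx":0,"ty":0,"tz":0,"ax":0,"ay":0,"az":0}], "squeeze": 30}}

```text
clock: 25.65
tcp_pos: [0.5396, -0.1662, 0.205]
orientation: [-0.275, 3.129, -0.0]
contact_force: [-0.3, -1.1, 3.8]
grip_width: 0.0412
gripper_force: 31.0
```

Emit:
{"op": "arm_command", "data": {"plan": [{"claw":1,"tx":0,"ty":0,"tz":0,"ax":0,"ay":0,"az":0},{"claw":1,"tx":0,"ty":0,"tz":0,"ax":0,"ay":0,"az":0},{"claw":1,"tx":0,"ty":0,"tz":-0.003,"ax":0,"ay":0,"az":0},{"claw":1,"tx":0,"ty":0,"tz":-0.007,"ax":0,"ay":0,"az":0},{"claw":1,"tx":0,"ty":0,"tz":-0.01,"ax":0,"ay":0,"az":0},{"claw":1,"tx":0,"ty":0,"tz":-0.02,"ax":0,"ay":0,"az":0},{"claw":1,"tx":0,"ty":0,"tz":-0.025,"ax":0,"ay":0,"az":0},{"claw":1,"tx":0,"ty":0,"tz":-0.02,"ax":0,"ay":0,"az":0},{"claw":1,"tx":0,"ty":0,"tz":-0.01,"ax":0,"ay":0,"az":0},{"claw":1,"tx":0,"ty":0,"tz":0,"ax":0,"ay":0,"az":0}], "squeeze": 45}}

```text
clock: 26.48
tcp_pos: [0.5403, -0.1662, 0.3026]
orientation: [-0.275, 3.125, -0.002]
contact_force: [0.3, -0.0, -0.5]
grip_width: 0.0408
gripper_force: 46.0
```

Emit:
{"op": "arm_command", "data": {"plan": [{"claw":1,"tx":-0.004,"ty":0.018,"tz":0,"ax":0,"ay":0,"az":0},{"claw":1,"tx":-0.008,"ty":0.032,"tz":0,"ax":0,"ay":0,"az":0},{"claw":1,"tx":-0.008,"ty":0.035,"tz":0,"ax":0,"ay":0,"az":0},{"claw":1,"tx":-0.008,"ty":0.035,"tz":0,"ax":0,"ay":0,"az":0},{"claw":1,"tx":-0.008,"ty":0.035,"tz":0,"ax":0,"ay":0,"az":0},{"claw":1,"tx":-0.008,"ty":0.035,"tz":0,"ax":0,"ay":0,"az":0},{"claw":1,"tx":-0.008,"ty":0.035,"tz":0,"ax":0,"ay":0,"az":0},{"claw":1,"tx":-0.008,"ty":0.035,"tz":0,"ax":0,"ay":0,"az":0},{"claw":1,"tx":-0.008,"ty":0.032,"tz":0,"ax":0,"ay":0,"az":0},{"claw":1,"tx":-0.008,"ty":0.025,"tz":0,"ax":0,"ay":0,"az":0}]}}

```text
clock: 27.32
tcp_pos: [0.5578, 0.1628, 0.2984]
orientation: [0.28, -3.127, -0.001]
contact_force: [-0.3, 0.2, -0.8]
grip_width: 0.041
gripper_force: 46.0
```

Emit:
{"op": "arm_command", "data": {"plan": [{"claw":1,"tx":0,"ty":0,"tz":0,"ax":0,"ay":0,"az":4.7},{"claw":1,"tx":0,"ty":0,"tz":0,"ax":0,"ay":0,"az":4.7},{"claw":1,"tx":0,"ty":0,"tz":0,"ax":0,"ay":0,"az":4.7},{"claw":1,"tx":0,"ty":0,"tz":0,"ax":0,"ay":0,"az":0},{"claw":1,"tx":0,"ty":0,"tz":0,"ax":0,"ay":0,"az":0},{"claw":1,"tx":0,"ty":0,"tz":0,"ax":0,"ay":0,"az":0},{"claw":1,"tx":0,"ty":0,"tz":0,"ax":0,"ay":0,"az":0},{"claw":1,"tx":0,"ty":0,"tz":0,"ax":0,"ay":0,"az":0},{"claw":1,"tx":0,"ty":0,"tz":0,"ax":0,"ay":0,"az":0},{"claw":1,"tx":0,"ty":0,"tz":0,"ax":0,"ay":0,"az":0}]}}

```text
clock: 28.15
tcp_pos: [0.5589, 0.1593, 0.2998]
orientation: [0.11, 3.14, 0.0]
contact_force: [0.5, -0.1, -0.9]
grip_width: 0.0409
gripper_force: 46.0
```

```bash
python3 look.py w10 rule rule_rest case
```

```text
28.15 [0.5589 0.1593 0.2998] [0.11   3.1396 0.0002] [ 0.4604 -0.1271 -0.9221] 0.040885983600117894 46.00274205207825
[[-0.9975  0.07    0.0001]
 [ 0.07    0.9975  0.0002]
 [-0.      0.0002 -1.    ]]
rule 0.81 [0.5553 0.1588 0.1298] tool [ 0.0036 -0.0008  0.17  ]
rule_rest 0.59 [0.5621 0.1611 0.0003] tool [-0.0031  0.002   0.2995]
```

View pics/w10.png

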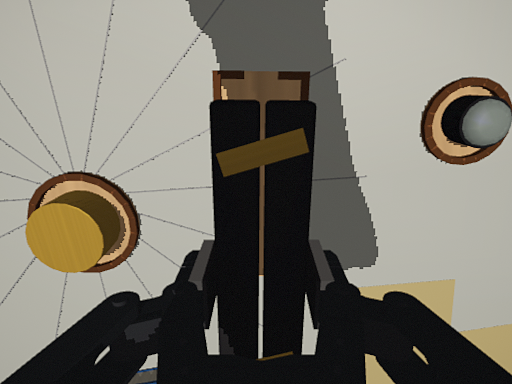

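The rule's far edge (210–316, row 102) lies centred and parallel to the tray's far edge (213–310, row 71). The weight and the lens stand in their rings. Lowering.

Emit:
{"op": "arm_command", "data": {"plan": [{"claw":1,"tx":0,"ty":0,"tz":0.01,"ax":0,"ay":0,"az":0},{"claw":1,"tx":0,"ty":0,"tz":0.02,"ax":0,"ay":0,"az":0},{"claw":1,"tx":0,"ty":0,"tz":0.025,"ax":0,"ay":0,"az":0},{"claw":1,"tx":0,"ty":0,"tz":0.025,"ax":0,"ay":0,"az":0},{"claw":1,"tx":0,"ty":0,"tz":0.02,"ax":0,"ay":0,"az":0},{"claw":1,"tx":0,"ty":0,"tz":0.01,"ax":0,"ay":0,"az":0},{"claw":1,"tx":0,"ty":0,"tz":0.006,"ax":0,"ay":0,"az":0},{"claw":1,"tx":0,"ty":0,"tz":0.003,"ax":0,"ay":0,"az":0},{"claw":1,"tx":0,"ty":0,"tz":0.001,"ax":0,"ay":0,"az":0},{"claw":1,"tx":0,"ty":0,"tz":0,"ax":0,"ay":0,"az":0}]}}

```text
clock: 29.18
tcp_pos: [0.5593, 0.1595, 0.1805]
orientation: [0.111, 3.138, 0.001]
contact_force: [-0.0, -0.1, -0.6]
grip_width: 0.0409
gripper_force: 46.0
```

Emit:
{"op": "arm_command", "data": {"plan": [{"claw":1,"tx":0,"ty":0,"tz":0.001,"ax":0,"ay":0,"az":0},{"claw":1,"tx":0,"ty":0,"tz":0.001,"ax":0,"ay":0,"az":0},{"claw":1,"tx":0,"ty":0,"tz":0,"ax":0,"ay":0,"az":0},{"claw":1,"tx":0,"ty":0,"tz":0,"ax":0,"ay":0,"az":0},{"claw":1,"tx":0,"ty":0,"tz":0,"ax":0,"ay":0,"az":0},{"claw":1,"tx":0,"ty":0,"tz":0,"ax":0,"ay":0,"az":0},{"claw":1,"tx":0,"ty":0,"tz":0,"ax":0,"ay":0,"az":0},{"claw":1,"tx":0,"ty":0,"tz":0,"ax":0,"ay":0,"az":0},{"claw":1,"tx":0,"ty":0,"tz":0,"ax":0,"ay":0,"az":0},{"claw":1,"tx":0,"ty":0,"tz":0,"ax":0,"ay":0,"az":0}]}}

```text
clock: 30.02
tcp_pos: [0.5589, 0.1594, 0.1778]
orientation: [-0.11, -3.14, 0.0]
contact_force: [-0.0, 0.3, -1.2]
grip_width: 0.0408
gripper_force: 46.0
```

Emit:
{"op": "arm_command", "data": {"plan": [{"claw":1,"tx":0,"ty":0,"tz":0.0005,"ax":0,"ay":0,"az":0},{"claw":1,"tx":0,"ty":0,"tz":0.0005,"ax":0,"ay":0,"az":0},{"claw":1,"tx":0,"ty":0,"tz":0.0005,"ax":0,"ay":0,"az":0},{"claw":1,"tx":0,"ty":0,"tz":0,"ax":0,"ay":0,"az":0},{"claw":1,"tx":0,"ty":0,"tz":0,"ax":0,"ay":0,"az":0},{"claw":1,"tx":0,"ty":0,"tz":0,"ax":0,"ay":0,"az":0},{"claw":1,"tx":0,"ty":0,"tz":0,"ax":0,"ay":0,"az":0},{"claw":1,"tx":0,"ty":0,"tz":0,"ax":0,"ay":0,"az":0},{"claw":1,"tx":0,"ty":0,"tz":0,"ax":0,"ay":0,"az":0},{"claw":1,"tx":0,"ty":0,"tz":0,"ax":0,"ay":0,"az":0}]}}

```text
clock: 30.85
tcp_pos: [0.5589, 0.1594, 0.1763]
orientation: [-0.11, -3.14, -0.0]
contact_force: [0.2, 0.6, -1.3]
grip_width: 0.0408
gripper_force: 46.0
```

Emit:
{"op": "arm_command", "data": {"plan": [{"claw":1,"tx":0,"ty":0,"tz":0.0005,"ax":0,"ay":0,"az":0},{"claw":1,"tx":0,"ty":0,"tz":0.0003,"ax":0,"ay":0,"az":0},{"claw":1,"tx":0,"ty":0,"tz":0,"ax":0,"ay":0,"az":0},{"claw":1,"tx":0,"ty":0,"tz":0,"ax":0,"ay":0,"az":0},{"claw":1,"tx":0,"ty":0,"tz":0,"ax":0,"ay":0,"az":0},{"claw":1,"tx":0,"ty":0,"tz":0,"ax":0,"ay":0,"az":0},{"claw":1,"tx":0,"ty":0,"tz":0,"ax":0,"ay":0,"az":0},{"claw":1,"tx":0,"ty":0,"tz":0,"ax":0,"ay":0,"az":0},{"claw":1,"tx":0,"ty":0,"tz":0,"ax":0,"ay":0,"az":0},{"claw":1,"tx":0,"ty":0,"tz":0,"ax":0,"ay":0,"az":0}]}}

```text
clock: 31.68
tcp_pos: [0.5589, 0.1594, 0.1762]
orientation: [0.11, 3.14, 0.0]
contact_force: [-2.5, 0.2, 5.5]
grip_width: 0.0406
gripper_force: 46.9
```

Contact at 5 N. I'll release, rise and go back to the case.

Emit:
{"op": "arm_command", "data": {"plan": [{"claw":0.5,"tx":0,"ty":0,"tz":-0.0003,"ax":0,"ay":0,"az":0},{"claw":0.4,"tx":0,"ty":0,"tz":0,"ax":0,"ay":0,"az":0},{"claw":0.3,"tx":0,"ty":0,"tz":0,"ax":0,"ay":0,"az":0},{"claw":0.2,"tx":0,"ty":0,"tz":0,"ax":0,"ay":0,"az":0},{"claw":0.1,"tx":0,"ty":0,"tz":0,"ax":0,"ay":0,"az":0},{"claw":0,"tx":0,"ty":0,"tz":0,"ax":0,"ay":0,"az":0},{"claw":0,"tx":0,"ty":0,"tz":0,"ax":0,"ay":0,"az":0},{"claw":0,"tx":0,"ty":0,"tz":-0.005,"ax":0,"ay":0,"az":0},{"claw":0,"tx":0,"ty":0,"tz":-0.015,"ax":0,"ay":0,"az":0},{"claw":0,"tx":0,"ty":0,"tz":-0.025,"ax":0,"ay":0,"az":0}]}}

```text
clock: 32.52
tcp_pos: [0.5578, 0.1591, 0.2195]
orientation: [-0.11, -3.135, 0.003]
contact_force: [0.3, 0.1, 0.5]
grip_width: 0.0852
gripper_force: 0.0
```

Emit:
{"op": "arm_command", "data": {"plan": [{"claw":0,"tx":0,"ty":0,"tz":-0.035,"ax":0,"ay":0,"az":0},{"claw":0,"tx":0,"ty":0,"tz":-0.035,"ax":0,"ay":0,"az":0},{"claw":0,"tx":0,"ty":0,"tz":-0.03,"ax":0,"ay":0,"az":0},{"claw":0,"tx":0,"ty":0,"tz":0,"ax":0,"ay":0,"az":0},{"claw":0,"tx":0,"ty":0,"tz":0,"ax":0,"ay":0,"az":0},{"claw":0,"tx":0,"ty":0,"tz":0,"ax":0,"ay":0,"az":0},{"claw":0,"tx":0,"ty":0,"tz":0,"ax":0,"ay":0,"az":0},{"claw":0,"tx":0,"ty":0,"tz":0,"ax":0,"ay":0,"az":0},{"claw":0,"tx":0,"ty":0,"tz":0,"ax":0,"ay":0,"az":0},{"claw":0,"tx":0,"ty":0,"tz":0,"ax":0,"ay":0,"az":0}]}}

```text
clock: 33.35
tcp_pos: [0.5587, 0.1593, 0.3199]
orientation: [-0.11, -3.138, 0.001]
contact_force: [-0.2, -0.1, 1.0]
grip_width: 0.0858
gripper_force: 0.0
```

```bash
python3 look.py w11 rule rule_rest weight lens
```

```text
33.35 [0.5587 0.1593 0.3199] [-0.1104 -3.1382  0.0012] [-0.1527 -0.073   0.9696] 0.08581540941924347 0.0
[[-0.9975  0.0703 -0.0015]
 [ 0.0703  0.9975 -0.0007]
 [ 0.0014 -0.0008 -1.    ]]
rule 0.79 [0.556  0.1635 0.0059] tool [0.0025 0.0043 0.314 ]
rule_rest 0.81 [0.5644 0.1629 0.0018] tool [-0.0059  0.0043  0.3181]
weight 0.85 [ 0.5821 -0.0014  0.003 ] tool [-0.0351 -0.1584  0.317 ]
weight 0.69 [0.5557 0.1576 0.0047] tool [ 0.0024 -0.0016  0.3152]
```

Emit:
{"op": "arm_command", "data": {"plan": [{"claw":0,"tx":0,"ty":-0.025,"tz":0,"ax":0,"ay":0,"az":0},{"claw":0,"tx":0,"ty":-0.035,"tz":0,"ax":0,"ay":0,"az":0},{"claw":0,"tx":0,"ty":-0.035,"tz":0,"ax":0,"ay":0,"az":0},{"claw":0,"tx":0,"ty":-0.035,"tz":0,"ax":0,"ay":0,"az":0},{"claw":0,"tx":0,"ty":-0.035,"tz":0,"ax":0,"ay":0,"az":0},{"claw":0,"tx":0,"ty":-0.035,"tz":0,"ax":0,"ay":0,"az":0},{"claw":0,"tx":0,"ty":-0.035,"tz":0,"ax":0,"ay":0,"az":0},{"claw":0,"tx":0,"ty":-0.035,"tz":0,"ax":0,"ay":0,"az":0},{"claw":0,"tx":0,"ty":-0.035,"tz":0,"ax":0,"ay":0,"az":0},{"claw":0,"tx":-0.002,"ty":-0.02,"tz":0,"ax":0,"ay":0,"az":0}]}}

```text
clock: 34.43
tcp_pos: [0.5368, -0.1694, 0.3211]
orientation: [0.117, 3.139, -0.003]
contact_force: [-0.7, -0.7, -0.5]
grip_width: 0.0855
gripper_force: 0.0
```

Emit:
{"op": "arm_command", "data": {"plan": [{"claw":0,"tx":0,"ty":0,"tz":0,"ax":0,"ay":0,"az":-5.8},{"claw":0,"tx":0,"ty":0,"tz":0,"ax":0,"ay":0,"az":-5.8},{"claw":0,"tx":0,"ty":0,"tz":0,"ax":0,"ay":0,"az":-5.7},{"claw":0,"tx":0,"ty":0,"tz":0,"ax":0,"ay":0,"az":0},{"claw":0,"tx":0,"ty":0,"tz":0,"ax":0,"ay":0,"az":0},{"claw":0,"tx":0,"ty":0,"tz":0,"ax":0,"ay":0,"az":0},{"claw":0,"tx":0,"ty":0,"tz":0,"ax":0,"ay":0,"az":0},{"claw":0,"tx":0,"ty":0,"tz":0,"ax":0,"ay":0,"az":0},{"claw":0,"tx":0,"ty":0,"tz":0,"ax":0,"ay":0,"az":0},{"claw":0,"tx":0,"ty":0,"tz":0,"ax":0,"ay":0,"az":0}]}}

```text
clock: 35.27
tcp_pos: [0.5381, -0.1648, 0.3208]
orientation: [0.363, -3.121, 0.0]
contact_force: [0.8, 0.1, 0.2]
grip_width: 0.0853
gripper_force: 0.0
```

```bash
python3 look.py w12 case case_rest mug
cat > f.py <<'E'
from h import *
# segment the reddish-brown case in the newest wrist picture: min-area rectangle of its mask on the top-face plane
import sys
im=cv2.imread('pics/'+sys.argv[1]+'.png');hsv=cv2.cvtColor(im,cv2.COLOR_BGR2HSV);T=campose('wrist');o=r.get_obs();M=R.from_rotvec(o['orientation']).as_matrix()
c=[int(x) for x in proj('wrist',[.538,-.165,.032],T)];print('case px',c,hsv[c[1],c[0]])
m=cv2.inRange(hsv,(3,110,35),(17,255,235));m=cv2.morphologyEx(m,cv2.MORPH_CLOSE,np.ones((5,5)))
n,l,s,cc=cv2.connectedComponentsWithStats(m)
k=1+np.argmax(s[1:,4]) if l[c[1],c[0]]==0 else l[c[1],c[0]];print('bbox',s[k])
q=cv2.approxPolyDP(max(cv2.findContours((l==k).astype('uint8'),0,2)[0],key=cv2.contourArea),8,True)[:,0];print(q.tolist())
P=np.array([(M.T@(pix('wrist',u,v,.032,T)-o['tcp_pos']))[:2] for u,v in q]).astype('float32');print(cv2.minAreaRect(P));print(P)
for x,y in((100,120),(100,60),(256,100)):print(hsv[y,x])
E
python3 f.py w12
```

```text
35.2667 [ 0.5381 -0.1648  0.3208] [ 0.3626 -3.1206  0.0001] [0.8001 0.0826 0.1754] 0.08529303072280503 0.0
[[-0.9734 -0.2293 -0.    ]
 [-0.2293  0.9734 -0.    ]
 [ 0.     -0.     -1.    ]]
case 0.92 [ 0.5391 -0.1634  0.0006] tool [-0.0014  0.0011  0.3201]
case_rest 0.84 [ 0.4913 -0.3326 -0.0009] tool [ 0.084  -0.1525  0.3217]
case px [259, 185] [ 14 177 111]
bbox [  217    64    84   218 16528]
[[220, 64], [226, 280], [292, 281], [299, 64]]
((0.001216895878314972, -0.0009971950203180313), (0.06108570471405983, 0.18743202090263367), 89.97493743896484)
[[ 0.0949 -0.0298]
 [-0.0915 -0.0315]
 [-0.0925  0.0296]
 [ 0.0949  0.0291]]
[ 17 118 166]
[ 16 118 160]
[ 14 177 127]
```

The case lies centred within 1 mm and aligned with the tool. I'll descend and grip it.

Emit:
{"op": "arm_command", "data": {"plan": [{"claw":0,"tx":0.001,"ty":-0.0005,"tz":0.015,"ax":0,"ay":0,"az":0},{"claw":0,"tx":0,"ty":0,"tz":0.03,"ax":0,"ay":0,"az":0},{"claw":0,"tx":0,"ty":0,"tz":0.03,"ax":0,"ay":0,"az":0},{"claw":0,"tx":0,"ty":0,"tz":0.025,"ax":0,"ay":0,"az":0},{"claw":0,"tx":0,"ty":0,"tz":0.02,"ax":0,"ay":0,"az":0},{"claw":0,"tx":0,"ty":0,"tz":0.015,"ax":0,"ay":0,"az":0},{"claw":0,"tx":0,"ty":0,"tz":0.008,"ax":0,"ay":0,"az":0},{"claw":0,"tx":0,"ty":0,"tz":0.003,"ax":0,"ay":0,"az":0},{"claw":0,"tx":0,"ty":0,"tz":0,"ax":0,"ay":0,"az":0},{"claw":0,"tx":0,"ty":0,"tz":0,"ax":0,"ay":0,"az":0}]}}

```text
clock: 36.3
tcp_pos: [0.5376, -0.1658, 0.1755]
orientation: [-0.363, 3.119, -0.001]
contact_force: [-0.8, 0.2, 0.5]
grip_width: 0.0855
gripper_force: 0.0
```

Emit:
{"op": "arm_command", "data": {"plan": [{"claw":0.1,"tx":0,"ty":0,"tz":0,"ax":0,"ay":0,"az":0},{"claw":0.15,"tx":0,"ty":0,"tz":0,"ax":0,"ay":0,"az":0},{"claw":0.2,"tx":0,"ty":0,"tz":0,"ax":0,"ay":0,"az":0},{"claw":0.25,"tx":0,"ty":0,"tz":0,"ax":0,"ay":0,"az":0},{"claw":0.3,"tx":0,"ty":0,"tz":0,"ax":0,"ay":0,"az":0},{"claw":1,"tx":0,"ty":0,"tz":0,"ax":0,"ay":0,"az":0},{"claw":1,"tx":0,"ty":0,"tz":0,"ax":0,"ay":0,"az":0},{"claw":1,"tx":0,"ty":0,"tz":0,"ax":0,"ay":0,"az":0},{"claw":1,"tx":0,"ty":0,"tz":0,"ax":0,"ay":0,"az":0},{"claw":1,"tx":0,"ty":0,"tz":0,"ax":0,"ay":0,"az":0}], "squeeze": 50}}

```text
clock: 37.13
tcp_pos: [0.5376, -0.1662, 0.1758]
orientation: [-0.363, 3.119, -0.001]
contact_force: [-1.0, -0.7, 7.1]
grip_width: 0.0632
gripper_force: 54.7
```

Emit:
{"op": "arm_command", "data": {"plan": [{"claw":1,"tx":0,"ty":0,"tz":-0.003,"ax":0,"ay":0,"az":0},{"claw":1,"tx":0,"ty":0,"tz":-0.007,"ax":0,"ay":0,"az":0},{"claw":1,"tx":0,"ty":0,"tz":-0.015,"ax":0,"ay":0,"az":0},{"claw":1,"tx":0,"ty":0,"tz":-0.025,"ax":0,"ay":0,"az":0},{"claw":1,"tx":0,"ty":0,"tz":-0.025,"ax":0,"ay":0,"az":0},{"claw":1,"tx":0,"ty":0,"tz":-0.025,"ax":0,"ay":0,"az":0},{"claw":1,"tx":0,"ty":0,"tz":-0.015,"ax":0,"ay":0,"az":0},{"claw":1,"tx":0,"ty":0,"tz":-0.005,"ax":0,"ay":0,"az":0},{"claw":1,"tx":0,"ty":0,"tz":0,"ax":0,"ay":0,"az":0},{"claw":1,"tx":0,"ty":0,"tz":0,"ax":0,"ay":0,"az":0}]}}

```text
clock: 37.97
tcp_pos: [0.5367, -0.1653, 0.2941]
orientation: [0.363, -3.119, -0.001]
contact_force: [-0.0, 0.5, -3.4]
grip_width: 0.0633
gripper_force: 56.4
```

Emit:
{"op": "arm_command", "data": {"plan": [{"claw":1,"tx":0.008,"ty":-0.014,"tz":0,"ax":0,"ay":0,"az":0},{"claw":1,"tx":0.013,"ty":-0.025,"tz":0,"ax":0,"ay":0,"az":0},{"claw":1,"tx":0.017,"ty":-0.03,"tz":0,"ax":0,"ay":0,"az":0},{"claw":1,"tx":0.017,"ty":-0.03,"tz":0,"ax":0,"ay":0,"az":0},{"claw":1,"tx":0.017,"ty":-0.03,"tz":0,"ax":0,"ay":0,"az":0},{"claw":1,"tx":0.0135,"ty":-0.0225,"tz":0,"ax":0,"ay":0,"az":0},{"claw":1,"tx":0,"ty":0,"tz":0,"ax":0,"ay":0,"az":2.6},{"claw":1,"tx":0,"ty":0,"tz":0,"ax":0,"ay":0,"az":2.6},{"claw":1,"tx":0,"ty":0,"tz":0,"ax":0,"ay":0,"az":0},{"claw":1,"tx":0,"ty":0,"tz":0,"ax":0,"ay":0,"az":0}]}}

```text
clock: 38.8
tcp_pos: [0.4885, -0.3322, 0.2932]
orientation: [0.224, -3.131, -0.002]
contact_force: [-0.5, 0.1, -3.8]
grip_width: 0.0631
gripper_force: 56.4
```

```bash
python3 look.py w13 case case_rest mug
cat > g.py <<'E'
from h import *
im=cv2.imread('pics/w13.png');hsv=cv2.cvtColor(im,cv2.COLOR_BGR2HSV);T=campose('wrist')
for y in range(10,250,24): # colour runs along rows
    row=hsv[y].astype(int);e=[0]+[x for x in range(1,512) if abs(row[x]-row[x-1]).max()>22]+[512]
    print(y,[(a,*row[(a+b)//2]) for a,b in zip(e,e[1:]) if b-a>5])
b=np.array([pix('wrist',*p,.003,T) for p in[(256,50)]])
for P in([.489,-.333,.009],[.379,-.348,.009]):print(proj('wrist',P,T))
E
python3 g.py
```

```text
38.8 [ 0.4885 -0.3322  0.2932] [ 0.2236 -3.1311 -0.0024] [-0.5105  0.1225 -3.8019] 0.06307079558511318 56.44577622413635
[[-0.9898 -0.1421 -0.0026]
 [-0.1421  0.9899  0.0014]
 [ 0.0024  0.0017 -1.    ]]
case 0.58 [ 0.4891 -0.3295  0.117 ] tool [-0.0014  0.0022  0.1762]
mug 0.79 [ 0.5871 -0.4717 -0.0001] tool [-0.0785 -0.1527  0.2928]
10 [(0, np.int64(21), np.int64(25), np.int64(135)), (65, np.int64(21), np.int64(52), np.int64(176)), (123, np.int64(32), np.int64(58), np.int64(188)), (387, np.int64(27), np.int64(16), np.int64(161))]
34 [(0, np.int64(17), np.int64(26), np.int64(137)), (66, np.int64(20), np.int64(51), np.int64(179)), (124, np.int64(31), np.int64(57), np.int64(189)), (387, np.int64(30), np.int64(16), np.int64(162))]
58 [(0, np.int64(19), np.int64(26), np.int64(138)), (67, np.int64(20), np.int64(52), np.int64(181)), (125, np.int64(24), np.int64(78), np.int64(187)), (166, np.int64(14), np.int64(173), np.int64(140)), (358, np.int64(22), np.int64(91), np.int64(180)), (384, np.int64(30), np.int64(16), np.int64(164)), (505, np.int64(30), np.int64(21), np.int64(72))]
82 [(0, np.
[... 1685 characters left out ...]
.int64(81)), (102, np.int64(28), np.int64(18), np.int64(170)), (179, np.int64(14), np.int64(172), np.int64(139)), (346, np.int64(20), np.int64(20), np.int64(78)), (463, np.int64(25), np.int64(18), np.int64(166))]
226 [(0, np.int64(19), np.int64(26), np.int64(140)), (58, np.int64(21), np.int64(23), np.int64(144)), (73, np.int64(22), np.int64(38), np.int64(73)), (89, np.int64(20), np.int64(65), np.int64(82)), (106, np.int64(30), np.int64(17), np.int64(168)), (180, np.int64(14), np.int64(174), np.int64(139)), (343, np.int64(36), np.int64(17), np.int64(76)), (426, np.int64(30), np.int64(17), np.int64(165)), (470, np.int64(30), np.int64(16), np.int64(163))]
[258.8907 186.9961]
[259.744   40.1036]
```

The held case hides the tray, so I'll step aside 140 mm to measure it fully.

Emit:
{"op": "arm_command", "data": {"plan": [{"claw":1,"tx":0,"ty":0.02,"tz":0,"ax":0,"ay":0,"az":0},{"claw":1,"tx":0,"ty":0.03,"tz":0,"ax":0,"ay":0,"az":0},{"claw":1,"tx":0,"ty":0.03,"tz":0,"ax":0,"ay":0,"az":0},{"claw":1,"tx":0,"ty":0.03,"tz":0,"ax":0,"ay":0,"az":0},{"claw":1,"tx":0,"ty":0.02,"tz":0,"ax":0,"ay":0,"az":0},{"claw":1,"tx":0,"ty":0.01,"tz":0,"ax":0,"ay":0,"az":0},{"claw":1,"tx":0,"ty":0,"tz":0,"ax":0,"ay":0,"az":0},{"claw":1,"tx":0,"ty":0,"tz":0,"ax":0,"ay":0,"az":0},{"claw":1,"tx":0,"ty":0,"tz":0,"ax":0,"ay":0,"az":0},{"claw":1,"tx":0,"ty":0,"tz":0,"ax":0,"ay":0,"az":0}]}}

```text
clock: 39.83
tcp_pos: [0.4692, -0.1957, 0.2949]
orientation: [-0.218, 3.134, -0.002]
contact_force: [-0.3, -0.6, -3.9]
grip_width: 0.0632
gripper_force: 56.6
```

```bash
python3 look.py w14 case case_rest
cat > g.py <<'E'
from h import *
im=cv2.imread('pics/w14.png');hsv=cv2.cvtColor(im,cv2.COLOR_BGR2HSV);T=campose('wrist');o=r.get_obs();M=R.from_rotvec(o['orientation']).as_matrix()
m=cv2.inRange(hsv,(2,95,25),(24,255,255));n,l,s,c=cv2.connectedComponentsWithStats(m)
for k in range(1,n):
    if s[k,4]>1500:
        q=cv2.convexHull(max(cv2.findContours((l==k).astype('uint8'),0,2)[0],key=cv2.contourArea))
        a=cv2.approxPolyDP(q,6,True)[:,0]
        P=np.array([(pix('wrist',u,v,.009,T))[:2] for u,v in q[:,0]]).astype('float32')
        print(s[k],a.tolist(),cv2.minAreaRect(P))
print('tool x yaw',np.degrees(np.arctan2(M[1,0],M[0,0])))
E
python3 g.py
```

```text
39.8333 [ 0.4692 -0.1957  0.2949] [-0.2178  3.1336 -0.0015] [-0.349  -0.636  -3.9111] 0.06320525385583586 56.62487268447876
[[-0.9904 -0.1384  0.0005]
 [-0.1384  0.9904 -0.0009]
 [-0.0004 -0.001  -1.    ]]
case 0.86 [ 0.4712 -0.1958  0.1177] tool [-0.0019 -0.0002  0.1772]
case_rest 0.84 [ 0.4891 -0.3301  0.0015] tool [-0.001  -0.1356  0.2936]
[    0     0   164   300 31833] [[0, 0], [48, 0], [141, 43], [163, 257], [129, 295], [63, 297], [0, 88]] ((0.47566545009613037, -0.3365964889526367), (0.2465512901544571, 0.11103905737400055), 7.706439971923828)
[  164    38   194   329 53737] [[351, 38], [357, 49], [328, 366], [193, 366], [165, 42]] ((0.5073279142379761, -0.18901464343070984), (0.3022197484970093, 0.14193294942378998), 8.066123008728027)
[ 403  281   97   67 2238] [[403, 304], [432, 284], [467, 284], [492, 303], [499, 347]] ((0.5614474415779114, 0.014436684548854828), (0.11337252706289291, 0.044316910207271576), 71.64474487304688)
tool x yaw -172.0165882494943
```

```bash
cat > g2.py <<'E'
from h import *
im=cv2.imread('pics/w14.png');hsv=cv2.cvtColor(im,cv2.COLOR_BGR2HSV);T=campose('wrist');o=r.get_obs()
for n,lo,hi in(('ply',(14,95,100),(18,140,255)),('dark corners',(2,110,20),(16,255,100))):
    m=cv2.inRange(hsv,lo,hi);m[:,164:]=0;m=cv2.morphologyEx(m,cv2.MORPH_OPEN,np.ones((3,3)))
    k,l,s,c=cv2.connectedComponentsWithStats(m)
    for i in range(1,k):
        if s[i,4]>60:print(n,s[i])
    ids=[i for i in range(1,k) if s[i,4]>60];pts=np.argwhere(np.isin(l,ids))[:,::-1]
    P=np.array([pix('wrist',u,v,.009 if n[0]=='d' else .003,T)[:2] for u,v in cv2.convexHull(pts.astype(np.int32))[:,0]]).astype('float32');print(cv2.minAreaRect(P))
print(proj('wrist',[.489,-.332,.003],T))
for y in(60,100,150,200,250):print(y,[tuple(int(v) for v in hsv[y,x]) for x in range(10,165,12)])
E
python3 g2.py
```

```text
ply [   21    39   143   256 26705]
((0.4862799048423767, -0.3305860757827759), (0.2213633507490158, 0.09639707207679749), 8.364486694335938)
dark corners [  4  39  43  57 863]
dark corners [ 96  38  48  59 829]
dark corners [ 56 261  40  39 461]
((0.4869009852409363, -0.33033227920532227), (0.22202077507972717, 0.09667415171861649), 8.387993812561035)
[ 96.9178 185.2962]
60 [(12, 192, 73), (17, 114, 179), (17, 114, 184), (16, 113, 183), (16, 114, 184), (17, 115, 179), (17, 113, 178), (17, 112, 185), (17, 107, 190), (17, 109, 190), (18, 115, 171), (17, 122, 75), (24, 75, 190)]
100 [(27, 17, 168), (18, 39, 171), (17, 113, 188), (17, 114, 185), (16, 112, 184), (17, 111, 190), (16, 116, 171), (17, 115, 184), (17, 113, 188), (16, 111, 188), (17, 108, 191), (18, 105, 191), (25, 16, 189)]
150 [(30, 16, 164), (27, 15, 166), (16, 72, 169), (17, 111, 184), (17, 113, 183), (16, 113, 183), (17, 109, 191), (17, 110, 187), (16, 115, 180), (17, 111, 189), (17, 113, 187), (17, 111, 193), (27, 12, 191)]
200 [(27, 16, 164), (27, 17, 166), (25, 17, 167), (16, 114, 181), (16, 113, 178), (17, 113, 180), (16, 114, 176), (17, 109, 189), (17, 111, 190), (16, 110, 190), (16, 113, 181), (17, 113, 185), (17, 113, 190)]
250 [(28, 19, 164), (27, 17, 164), (30, 17, 165), (30, 17, 165), (16, 116, 185), (17, 117, 175), (17, 116, 172), (16, 115, 175), (17, 110, 185), (16, 110, 190), (17, 109, 192), (17, 116, 181), (16, 113, 185)]
```

The tray fits 222×97 mm, centred at (0.4869, −0.3303) with yaw 8.4°. I'll go back over it and lower.

Emit:
{"op": "arm_command", "data": {"plan": [{"claw":1,"tx":0.001,"ty":-0.02,"tz":0,"ax":0,"ay":0,"az":-0.4},{"claw":1,"tx":0,"ty":-0.03,"tz":0,"ax":0,"ay":0,"az":0},{"claw":1,"tx":0,"ty":-0.03,"tz":0,"ax":0,"ay":0,"az":0},{"claw":1,"tx":0,"ty":-0.03,"tz":0,"ax":0,"ay":0,"az":0},{"claw":1,"tx":0,"ty":-0.02,"tz":0,"ax":0,"ay":0,"az":0},{"claw":1,"tx":0,"ty":-0.006,"tz":0,"ax":0,"ay":0,"az":0},{"claw":1,"tx":0,"ty":0,"tz":0,"ax":0,"ay":0,"az":0},{"claw":1,"tx":0,"ty":0,"tz":0.01,"ax":0,"ay":0,"az":0},{"claw":1,"tx":0,"ty":0,"tz":0.015,"ax":0,"ay":0,"az":0},{"claw":1,"tx":0,"ty":0,"tz":0,"ax":0,"ay":0,"az":0}]}}

```text
clock: 40.82
tcp_pos: [0.4873, -0.3263, 0.2667]
orientation: [0.235, -3.129, -0.006]
contact_force: [0.6, 1.4, -4.5]
grip_width: 0.0631
gripper_force: 56.6
```

Emit:
{"op": "arm_command", "data": {"plan": [{"claw":1,"tx":0,"ty":0,"tz":0.015,"ax":0,"ay":0,"az":0},{"claw":1,"tx":0,"ty":0,"tz":0.025,"ax":0,"ay":0,"az":0},{"claw":1,"tx":0,"ty":0,"tz":0.02,"ax":0,"ay":0,"az":0},{"claw":1,"tx":0,"ty":0,"tz":0.01,"ax":0,"ay":0,"az":0},{"claw":1,"tx":0,"ty":0,"tz":0.005,"ax":0,"ay":0,"az":0},{"claw":1,"tx":0,"ty":0,"tz":0,"ax":0,"ay":0,"az":0},{"claw":1,"tx":0,"ty":0,"tz":0,"ax":0,"ay":0,"az":0},{"claw":1,"tx":0,"ty":0,"tz":0,"ax":0,"ay":0,"az":0},{"claw":1,"tx":0,"ty":0,"tz":0,"ax":0,"ay":0,"az":0},{"claw":1,"tx":0,"ty":0,"tz":0,"ax":0,"ay":0,"az":0}]}}

```text
clock: 41.65
tcp_pos: [0.4883, -0.329, 0.1957]
orientation: [-0.232, 3.132, -0.001]
contact_force: [0.2, 0.2, -3.8]
grip_width: 0.0632
gripper_force: 56.6
```

Emit:
{"op": "arm_command", "data": {"plan": [{"claw":1,"tx":0.0012,"ty":-0.0015,"tz":0.003,"ax":0,"ay":0,"az":0},{"claw":1,"tx":0,"ty":0,"tz":0.004,"ax":0,"ay":0,"az":0},{"claw":1,"tx":0,"ty":0,"tz":0.003,"ax":0,"ay":0,"az":0},{"claw":1,"tx":0,"ty":0,"tz":0.002,"ax":0,"ay":0,"az":0},{"claw":1,"tx":0,"ty":0,"tz":0.002,"ax":0,"ay":0,"az":0},{"claw":1,"tx":0,"ty":0,"tz":0.001,"ax":0,"ay":0,"az":0},{"claw":1,"tx":0,"ty":0,"tz":0.0005,"ax":0,"ay":0,"az":0},{"claw":1,"tx":0,"ty":0,"tz":0,"ax":0,"ay":0,"az":0},{"claw":1,"tx":0,"ty":0,"tz":0,"ax":0,"ay":0,"az":0},{"claw":1,"tx":0,"ty":0,"tz":0,"ax":0,"ay":0,"az":0}]}}

```text
clock: 42.48
tcp_pos: [0.4871, -0.3305, 0.1794]
orientation: [-0.232, 3.133, -0.0]
contact_force: [0.0, 0.5, -4.1]
grip_width: 0.063
gripper_force: 56.9
```

Emit:
{"op": "arm_command", "data": {"plan": [{"claw":1,"tx":0,"ty":0,"tz":0.0005,"ax":0,"ay":0,"az":0},{"claw":1,"tx":0,"ty":0,"tz":0.0005,"ax":0,"ay":0,"az":0},{"claw":1,"tx":0,"ty":0,"tz":0,"ax":0,"ay":0,"az":0},{"claw":1,"tx":0,"ty":0,"tz":0,"ax":0,"ay":0,"az":0},{"claw":1,"tx":0,"ty":0,"tz":0,"ax":0,"ay":0,"az":0},{"claw":1,"tx":0,"ty":0,"tz":0,"ax":0,"ay":0,"az":0},{"claw":1,"tx":0,"ty":0,"tz":0,"ax":0,"ay":0,"az":0},{"claw":1,"tx":0,"ty":0,"tz":0,"ax":0,"ay":0,"az":0},{"claw":1,"tx":0,"ty":0,"tz":0,"ax":0,"ay":0,"az":0},{"claw":1,"tx":0,"ty":0,"tz":0,"ax":0,"ay":0,"az":0}]}}

```text
clock: 43.32
tcp_pos: [0.4872, -0.3306, 0.1789]
orientation: [-0.232, 3.132, -0.0]
contact_force: [-2.4, 1.5, 5.7]
grip_width: 0.0631
gripper_force: 57.9
```

Contact, the case is down. I'll release and rise clear.

Emit:
{"op": "arm_command", "data": {"plan": [{"claw":0.25,"tx":0,"ty":0,"tz":-0.0003,"ax":0,"ay":0,"az":0},{"claw":0.2,"tx":0,"ty":0,"tz":0,"ax":0,"ay":0,"az":0},{"claw":0.1,"tx":0,"ty":0,"tz":0,"ax":0,"ay":0,"az":0},{"claw":0,"tx":0,"ty":0,"tz":0,"ax":0,"ay":0,"az":0},{"claw":0,"tx":0,"ty":0,"tz":0,"ax":0,"ay":0,"az":0},{"claw":0,"tx":0,"ty":0,"tz":0,"ax":0,"ay":0,"az":0},{"claw":0,"tx":0,"ty":0,"tz":0,"ax":0,"ay":0,"az":0},{"claw":0,"tx":0,"ty":0,"tz":-0.005,"ax":0,"ay":0,"az":0},{"claw":0,"tx":0,"ty":0,"tz":-0.015,"ax":0,"ay":0,"az":0},{"claw":0,"tx":0,"ty":0,"tz":-0.025,"ax":0,"ay":0,"az":0}]}}

```text
clock: 44.15
tcp_pos: [0.4862, -0.3298, 0.2223]
orientation: [0.232, -3.129, -0.004]
contact_force: [1.0, -0.3, -0.6]
grip_width: 0.0857
gripper_force: 0.0
```

Emit:
{"op": "arm_command", "data": {"plan": [{"claw":0,"tx":0,"ty":0,"tz":-0.035,"ax":0,"ay":0,"az":0},{"claw":0,"tx":0,"ty":0,"tz":-0.035,"ax":0,"ay":0,"az":0},{"claw":0,"tx":0,"ty":0,"tz":-0.035,"ax":0,"ay":0,"az":0},{"claw":0,"tx":0,"ty":0,"tz":-0.03,"ax":0,"ay":0,"az":0},{"claw":0,"tx":0,"ty":0,"tz":0,"ax":0,"ay":0,"az":0},{"claw":0,"tx":0,"ty":0,"tz":0,"ax":0,"ay":0,"az":0},{"claw":0,"tx":0,"ty":0,"tz":0,"ax":0,"ay":0,"az":0},{"claw":0,"tx":0,"ty":0,"tz":0,"ax":0,"ay":0,"az":0},{"claw":0,"tx":0,"ty":0,"tz":0,"ax":0,"ay":0,"az":0},{"claw":0,"tx":0,"ty":0,"tz":0,"ax":0,"ay":0,"az":0}]}}

```text
clock: 44.98
tcp_pos: [0.4868, -0.3303, 0.3573]
orientation: [0.232, -3.131, -0.002]
contact_force: [-1.3, -0.3, -0.3]
grip_width: 0.0855
gripper_force: 0.0
```

```bash
python3 look.py w15 case case_rest mug
cat > k.py <<'E'
from h import *
# case in w15: reddish brown, on top plane z=.035
im=cv2.imread('pics/w15.png');hsv=cv2.cvtColor(im,cv2.COLOR_BGR2HSV);T=campose('wrist')
m=cv2.inRange(hsv,(10,150,90),(16,200,235));k,l,s,c=cv2.connectedComponentsWithStats(m);i=1+np.argmax(s[1:,4]);print(s[i])
P=np.array([pix('wrist',u,v,.035,T)[:2] for u,v in np.argwhere(l==i)[::7,::-1]]).astype('float32');print(cv2.minAreaRect(P))
r.grab_frame('top');r.grab_frame('scene')
for cam in('top','scene'):
  for n in 'lens weight rule case mug binoculars'.split():
    for q in r.tip_of(n,cam)[:1]: print(cam,n,round(q['confidence'],2),w(cam,q['location']))
# rule in its tray from w11
o=dict(p=[.5587,.1593,.3199],v=[-.1104,-3.1382,.0012]);T=np.eye(4);T[:3,:3]=R.from_rotvec(o['v']).as_matrix();T[:3,3]=o['p'];T=T@np.array(r.camera_model('wrist')['tool_from_camera'])
hsv=cv2.cvtColor(cv2.imread('pics/w11.png'),cv2.COLOR_BGR2HSV)
for n,lo,hi,z in(('tray',(2,70,20),(20,255,255),.009),('rule',(0,0,0),(179,90,60),.017)):
    m=cv2.inRange(hsv,lo,hi);m[:, :170]=0;m[:,345:]=0;m[288:]=0;k,l,s,c=cv2.connectedComponentsWithStats(m)
    ids=[i for i in range(1,k) if s[i,4]>150];pts=np.argwhere(np.isin(l,ids))[:,::-1].astype(np.int32);print(n,s[ids].tolist())
    print(cv2.minAreaRect(np.array([pix('wrist',u,v,z,T)[:2] for u,v in cv2.convexHull(pts)[:,0]]).astype('float32')))
E
python3 k.py
```

```text
44.9833 [ 0.4868 -0.3303  0.3573] [ 0.232  -3.1309 -0.0018] [-1.2682 -0.3132 -0.3081] 0.08548902090800688 0.0
[[-0.9891 -0.1474 -0.0022]
 [-0.1474  0.9891  0.001 ]
 [ 0.002   0.0013 -1.    ]]
case 0.61 [ 0.4851 -0.328   0.0019] tool [0.0007 0.0021 0.3554]
mug 0.63 [ 0.5881 -0.4696 -0.0005] tool [-0.0804 -0.1532  0.3574]
[ 223   69   74  122 7899]
((0.44820070266723633, -0.33626246452331543), (0.10803239792585373, 0.0629827231168747), 8.45193862915039)
top lens 0.47 [0.5138 0.3242 0.0009]
top weight 0.75 [ 0.5807 -0.0017  0.0038]
top rule 0.59 [ 0.5554  0.1564 -0.0007]
top case 0.98 [ 0.4884 -0.3288  0.0015]
top binoculars 0.97 [ 0.5738  0.4965 -0.0008]
scene lens 0.52 [0.5194 0.3248 0.0006]
scene weight 0.94 [0.5812 0.0005 0.003 ]
scene rule 0.97 [0.561  0.1567 0.0053]
scene case 0.78 [ 0.4814 -0.3333  0.0066]
scene mug 0.61 [ 0.5935 -0.4704 -0.0018]
scene binoculars 0.85 [0.571  0.498  0.0036]
tray [[217, 73, 90, 196, 9516]]
((0.5597068071365356, 0.15872079133987427), (0.07360002398490906, 0.18219880759716034), 85.2537612915039)
rule [[237, 94, 24, 24, 286], [264, 94, 24, 16, 179], [263, 120, 24, 112, 1386], [238, 125, 23, 133, 1789], [263, 239, 20, 19, 165], [282, 244, 63, 37, 159]]
((0.5729861259460449, 0.16508203744888306), (0.1790199726819992, 0.08968616276979446), 17.147470474243164)
```

Every piece sits in its rest, the mug and binoculars are where they were, and the gripper is clear.

```bash
python3 -c "
from bench import r
print(r.hand_in())"
```

```text
the job is handed in; nothing more can be done
None
```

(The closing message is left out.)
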